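# Set up the bath-oil stand on the bathroom sill

### The job

Get the bath-oil stand ready for use: put the nail brush that was left on its rings flat into the empty half of the white soap dish, and press the stand's red suction lever down until it snaps over and stays down. Only once the stand is locked down, take every oil flask from the draining rack and set it gently into a ring of its own, ball in the ring and standing upright. Leave the soap, the toothbrush cup, the tongue scraper and everything else where they are.

Things in the scene. Friction and masses are not known exactly. Their poses are not given: they have to be found in the camera images.
- stand: fixed white base plate, 75 x 300 x 8 mm, carrying a row of five steel wire rings along its y axis, 60 mm apart, 40 mm above the sill; the rings' carrying rod and its posts run behind them (x = +21.5 mm). In front (-x) is a grey suction foot with a red locking lever. Origin: centre of the underside, on the sill; x away from the lever, z up.
- ring0 (a point): centre of ring 0 of the stand (rings 0 to 4 lie along the stand's +y), in the plane of its wire. The ring is of 5 mm wire, 35 mm in diameter to the wire's middle: 30 mm clear inside, 40 mm outside, its top 2.5 mm above this point. A flask seated in it has its ball's centre 14 mm above this point, and the ball hangs clear of the base plate.
- ring1 (a point): centre of ring 1 of the stand (rings 0 to 4 lie along the stand's +y), in the plane of its wire. The ring is of 5 mm wire, 35 mm in diameter to the wire's middle: 30 mm clear inside, 40 mm outside, its top 2.5 mm above this point. A flask seated in it has its ball's centre 14 mm above this point, and the ball hangs clear of the base plate.
- ring2 (a point): centre of ring 2 of the stand (rings 0 to 4 lie along the stand's +y), in the plane of its wire. The ring is of 5 mm wire, 35 mm in diameter to the wire's middle: 30 mm clear inside, 40 mm outside, its top 2.5 mm above this point. A flask seated in it has its ball's centre 14 mm above this point, and the ball hangs clear of the base plate.
- ring3 (a point): centre of ring 3 of the stand (rings 0 to 4 lie along the stand's +y), in the plane of its wire. The ring is of 5 mm wire, 35 mm in diameter to the wire's middle: 30 mm clear inside, 40 mm outside, its top 2.5 mm above this point. A flask seated in it has its ball's centre 14 mm above this point, and the ball hangs clear of the base plate.
- ring4 (a point): centre of ring 4 of the stand (rings 0 to 4 lie along the stand's +y), in the plane of its wire. The ring is of 5 mm wire, 35 mm in diameter to the wire's middle: 30 mm clear inside, 40 mm outside, its top 2.5 mm above this point. A flask seated in it has its ball's centre 14 mm above this point, and the ball hangs clear of the base plate.
- lever (a joint): red locking lever of the suction foot, hinged about the stand's y axis, angle in rad: 0 = unlocked, standing 38 degrees up and pointing to the stand's -x; 0.663 = fully down, level. A spring lifts it, pushing back at the tip with up to about 5 N; past about 0.51 rad the spring is over centre and draws it down to 0.663 and holds it there. Let go earlier, it springs back. Locked: above 0.60.
- lever_tip (a point): middle of the upper face of the lever at its free end, 72 mm from the hinge; the lever is a bar 24 mm wide and 7 mm thick (34 mm wide at the tip). It moves with the lever: about 70 mm above the sill when up, 26 mm when locked.
- lever_hinge (a point): the lever's hinge, 23 mm above the sill on the stand's centre line, 30 mm in front (-x) of the row of rings.
- rack: fixed bamboo draining rack, 100 x 276 mm, five berths along y at -104, -52, 0, 52, 104 mm. Balls lie on two rods (centres 30.5 mm up, at x = 0) between 7 mm partitions 30 mm high; necks lie on an 8 mm back bar at x = 47, 67 mm up, touching it 58 mm from the ball's centre, with 14 mm pegs midway between necks. Origin: on the sill under the middle of the row of balls; x towards the back bar.
- flask0: round-bottomed glass oil flask: ball of radius 20 mm, straight neck 17 mm in diameter (bare from 20 to 62 mm above the ball's centre, then a 21 mm lip) and a cork ball of radius 10.5 mm, top at 84.5 mm; 80 g, weight low. Origin: the ball's centre; z up the neck. Starts leaning in the rack, neck 50 degrees above level towards the rack's +x. May be absent.
- flask1: round-bottomed glass oil flask: ball of radius 20 mm, straight neck 17 mm in diameter (bare from 20 to 62 mm above the ball's centre, then a 21 mm lip) and a cork ball of radius 10.5 mm, top at 84.5 mm; 80 g, weight low. Origin: the ball's centre; z up the neck. Starts leaning in the rack, neck 50 degrees above level towards the rack's +x. May be absent.
- flask2: round-bottomed glass oil flask: ball of radius 20 mm, straight neck 17 mm in diameter (bare from 20 to 62 mm above the ball's centre, then a 21 mm lip) and a cork ball of radius 10.5 mm, top at 84.5 mm; 80 g, weight low. Origin: the ball's centre; z up the neck. Starts leaning in the rack, neck 50 degrees above level towards the rack's +x. May be absent.
- flask3: round-bottomed glass oil flask: ball of radius 20 mm, straight neck 17 mm in diameter (bare from 20 to 62 mm above the ball's centre, then a 21 mm lip) and a cork ball of radius 10.5 mm, top at 84.5 mm; 80 g, weight low. Origin: the ball's centre; z up the neck. Starts leaning in the rack, neck 50 degrees above level towards the rack's +x. May be absent.
- flask4: round-bottomed glass oil flask: ball of radius 20 mm, straight neck 17 mm in diameter (bare from 20 to 62 mm above the ball's centre, then a 21 mm lip) and a cork ball of radius 10.5 mm, top at 84.5 mm; 80 g, weight low. Origin: the ball's centre; z up the neck. Starts leaning in the rack, neck 50 degrees above level towards the rack's +x. May be absent.
- dish: fixed white ceramic soap dish, 84 x 210 x 22 mm, walls and floor 5 mm thick, divided across its middle into two halves, each 74 x 97 mm inside; the green soap lies in the -y half, the +y half is empty. Origin: centre of the underside; y runs along the length.
- brush_place (a point): centre of the floor of the dish's empty half, 5 mm above the sill; axes as the dish's.
- brush: wooden nail brush, 60 g: back 36 x 76 mm, 26 mm high with the cream bristles under it, and along the top a grip rib 14 mm wide, 60 mm long and 14 mm high (40 mm high in all). Origin: centre of the bristles' underside; y runs along its length, z up from bristles to rib. At the start it lies, rib up, across the stand's rings.
- brush_mid (a point): middle of the nail brush, 20 mm above its origin along its z.
- soap: green bar of soap, 50 x 75 x 24 mm, in the -y half of the dish; origin at its underside. Not to be moved.
- cup: clear cup, 70 mm across and 95 mm high, with a blue toothbrush standing in it to 185 mm; origin at its underside. Not to be moved.
- scraper: steel tongue scraper, a flat wire loop about 50 x 108 mm and 6 mm high; origin at its middle on the sill. Not to be moved.

How it is judged:
By the outcome, as a careful person would: the job done as asked, in the order asked, and still so for the second after the job is handed in, with the robot touching nothing.
Of flask0, flask1, flask2, flask3, flask4 only 3 to 5 are there at a start; the rules pass over those that are not, and their reading is None.
At some moment in a run one of brush may be knocked a few centimetres aside while the robot is not near it.
It also fails if it takes over 210 s, if anything falls off the work surface, if the arm or the gripper's body presses on something with over 40 N, if the wrist force passes 120 N, or if a joint passes its speed limit or range.

### The arm

A 7-joint arm with a two-finger parallel gripper is mounted at the origin on the work surface. World frame = base frame: x ahead of the robot, y to its left, z up, the work surface at z = 0. Lengths are in m, angles in rad, forces in N, time in s.
With the tool pointing down it reaches from about 0.425 to 0.825 m from the base axis. Payload 3.6 kg.
Tool frame: the origin (TCP) lies where the fingers leave the gripper's body, on its centre line; the fingertips stand 73 mm ahead of it and the grasp point (between the pads) lies 54 mm ahead of it; x points along the fingers, y is the direction in which the jaws open and shut, and the axes are right-handed (so a half turn about x gives the same grasp; the last joint's range is limited). The gripper opens to 85 mm and grips with 20 to 120 N. Pads are 22 mm wide; open, the fingers measure 114 mm over their backs; the gripper's body (76 mm by 85 mm) begins 54 mm behind the grasp point. The pads swing forward as they close: fully open they stand 13 mm farther back than shut.
Start: joints at [-1.196, 0.615, -0.013, 1.423, 0.008, 1.103, -0.04], TCP at [0.254, 0.598, 0.304] pointing down, gripper open.
Joint ranges: [-3.12, 3.12], [-0.3, 2.06], [-1.34, 1.32], [0.26, 2.42], [-1.36, 4.5], [0.01, 1.98], [-2.84, 2.84]. Speed limits (rad/s): [2.79, 2.79, 3.14, 3.14, 3.14, 3.14, 3.14].

### API

Orientations are given as a unit quaternion [x, y, z, w].
In Python, from station import arm, snapshot, camera_info, ticket gives the robot as it stands. Calls block until the motion is done:
- arm.movep(position, orientation): joint-space move of the TCP to a pose.
- arm.line_to(position, velocity=0.15, ori=None): straight line of the TCP; ori=None keeps the orientation; velocity is the mean speed in m/s.
- arm.move_j(angles): joint-space move.
- arm.move_gripper(opening, effort=None): opening from 0.0 (shut) to 1.0 (fully open); effort is the grip in N (None keeps the last); returns when the fingers have stopped.
- arm.pause(seconds).
- arm.ik(position, orientation): joint angles nearest the present ones, or None.
- snapshot(name): name is "side" or "top"; returns the picture (480x640x3 uint8, blue, green, red); there is no depth.
- camera_info(name): a dict with "fx", "fy", "cx", "cy" (pixels), "R" (3x3) and "t" (3): a world point X has camera coordinates R X + t. Camera axes: x right, y down, z forward; pixel columns grow to the right and rows downward; lengths in m; the calibration is good to about 2 mm. A picture is of the moment at which its call begins. camera_info takes no time and is no camera call.
A pose or a line that the arm cannot do raises arm.MotionError and nothing moves.
- ticket.finish_job(): hands the job in, once; it reports no verdict.
Readings, each from a call of its own:
- arm.read_time(): time.
- arm.read_joint_positions(): joint angles.
- arm.read_dq(): joint speeds.
- arm.read_effort(): joint torques, N m.
- arm.read_tool_pos(): TCP position.
- arm.read_eef_rot(): TCP orientation.
- arm.read_ft_force(): force on the tool from outside, world axes, zero at the start.
- arm.read_wrist_torque(): the same for the moment, N m.
- arm.read_opening(): opening from 0.0 (shut) to 1.0 (fully open).
Only numpy, scipy, OpenCV 4.12 (cv2) and the standard library are available. Lean on these libraries where they do the work, as an engineer would, in place of code of your own. Each camera call takes 0.05 s, during which the arm holds its last target.

## Working session

There is one attempt and no reset: what is moved stays moved. The work goes in short steps, each a Python script; the robot and the scene stay as the last script left them, time stands still between calls to the robot, and variables do not carry over. Pictures are saved under pics/ and viewed, and the job is handed in when it is done.

```bash
mkdir -p pics; ls; python3 - <<'E'
from station import arm, snapshot, camera_info
import cv2
for n in ("side","top"):
    cv2.imwrite(f"pics/{n}0.png",snapshot(n)); c=camera_info(n); print(n,c)
print(arm.read_time(),arm.read_tool_pos(),arm.read_eef_rot(),arm.read_opening())
E
```

```text
pics
side {'fx': 472.6369202334092, 'fy': 472.6369202334092, 'cx': 320.49989508968207, 'cy': 243.14003993960773, 'R': array([[ 8.14327898e-01, -5.80404867e-01, -5.14052557e-04],
       [-4.26551333e-01, -5.97865027e-01, -6.78683556e-01],
       [ 3.93603905e-01,  5.52890224e-01, -7.34430641e-01]]), 't': array([-0.45125608,  0.29361114,  0.82304903])}
top {'fx': 502.48121720390617, 'fy': 502.48121720390617, 'cx': 318.4951515532857, 'cy': 234.34206808710553, 'R': array([[ 0.09223581, -0.9957147 ,  0.0066925 ],
       [-0.97483261, -0.09166735, -0.20322027],
       [ 0.20296289,  0.01222012, -0.97911017]]), 't': array([-0.05822462,  0.57831406,  0.9106354 ])}
0.1 [0.25338723 0.59802034 0.30284752] [ 0.13994063  0.69310971 -0.14155321  0.69280462] 1.0009440710412245
```

View pics/side0.png

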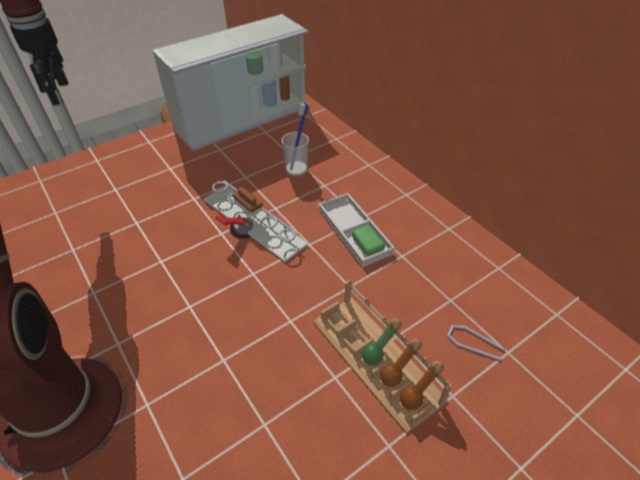

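View pics/top0.png

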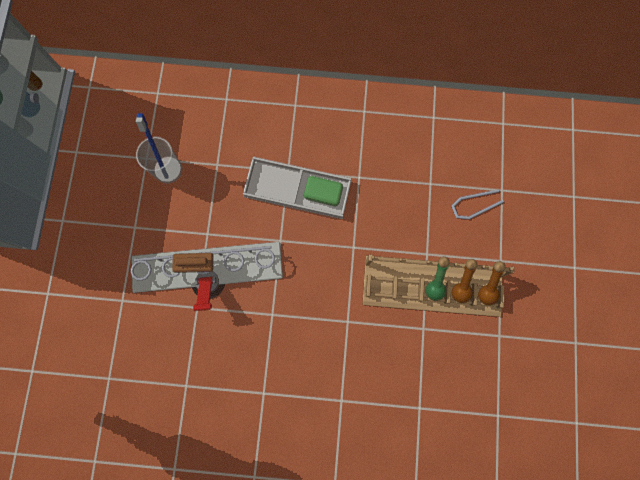

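```bash
cat > h.py <<'E'
from station import arm, snapshot, camera_info, ticket
import numpy as np, cv2
from scipy.spatial.transform import Rotation as Rn
from scipy.optimize import least_squares
C={n:camera_info(n) for n in("side","top")}
def proj(n,X):
    c=C[n]; p=np.atleast_2d(X)@c['R'].T+c['t']
    return np.c_[c['fx']*p[:,0]/p[:,2]+c['cx'],c['fy']*p[:,1]/p[:,2]+c['cy']]
def back(n,uv,z):
    c=C[n]; d=c['R'].T@np.array([(uv[0]-c['cx'])/c['fx'],(uv[1]-c['cy'])/c['fy'],1]); o=-c['R'].T@c['t']
    return o+d*(z-o[2])/d[2]
def crop(n,img,x0,y0,w,h,s,name):
    cv2.imwrite(f"pics/{name}.png",cv2.resize(img[y0:y0+h,x0:x0+w],None,fx=s,fy=s,interpolation=cv2.INTER_CUBIC))
def fitpose(obs,guess):
    # obs: list of (cam, uv, local xyz) ; pose x,y,yaw on sill
    def f(p):
        r=[]
        for n,uv,l in obs:
            c,s=np.cos(p[2]),np.sin(p[2])
            X=[p[0]+c*l[0]-s*l[1],p[1]+s*l[0]+c*l[1],l[2]]
            r+=list(proj(n,X)[0]-uv)
        return r
    s=least_squares(f,guess,loss='soft_l1'); return s.x,np.array(f(s.x)).reshape(-1,2)
def P(pose,l):
    c,s=np.cos(pose[2]),np.sin(pose[2]); return np.array([pose[0]+c*l[0]-s*l[1],pose[1]+s*l[0]+c*l[1],l[2]])
E
python3 - <<'E'
from h import *
t=cv2.imread("pics/top0.png"); s=cv2.imread("pics/side0.png")
crop("top",t,120,230,170,90,4.7,"t_stand"); crop("top",t,355,245,165,80,4.8,"t_rack"); crop("top",t,235,150,125,75,6,"t_dish")
crop("side",s,195,170,120,100,6,"s_stand"); crop("side",s,305,275,155,160,3.7,"s_rack"); crop("side",s,310,185,90,85,6.5,"s_dish")
E
```

```text
(no output)
```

View pics/t_stand.png

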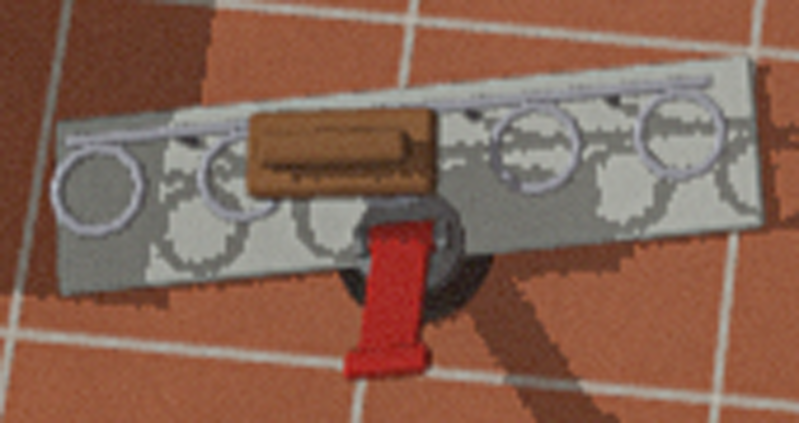

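View pics/t_rack.png

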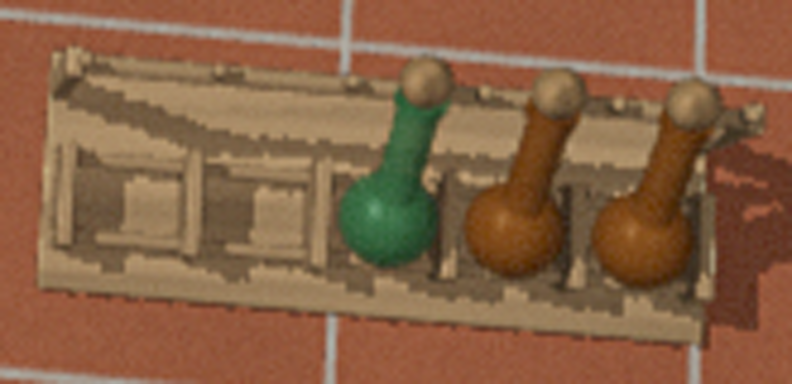

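View pics/t_dish.png

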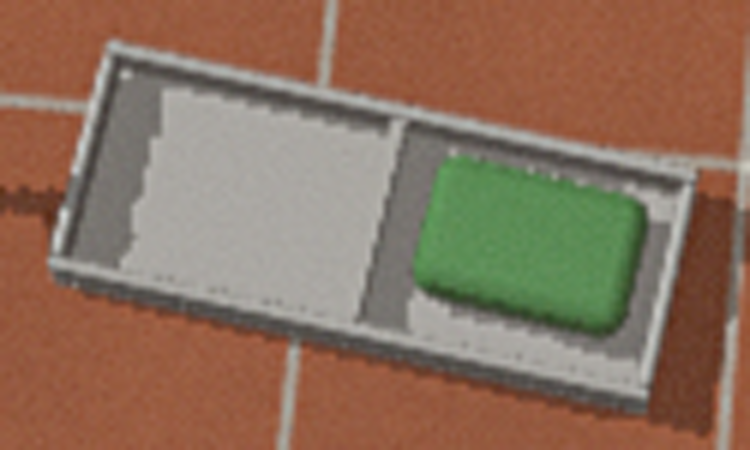

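View pics/s_stand.png

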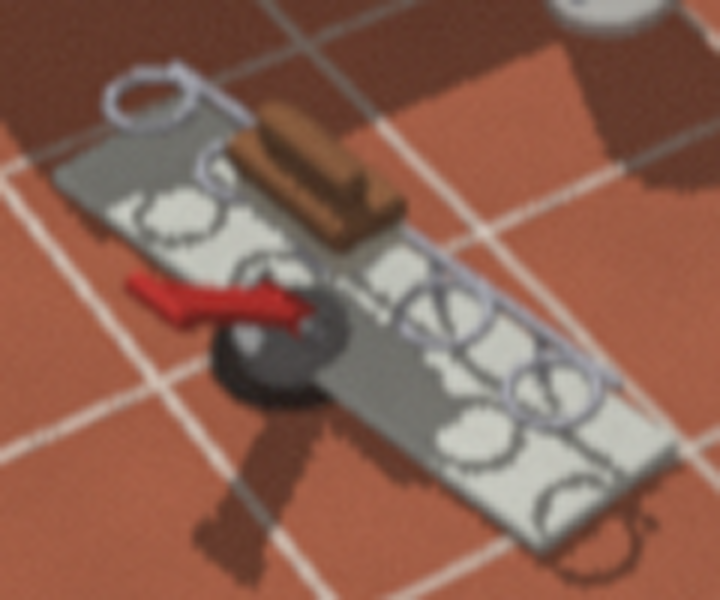

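View pics/s_rack.png

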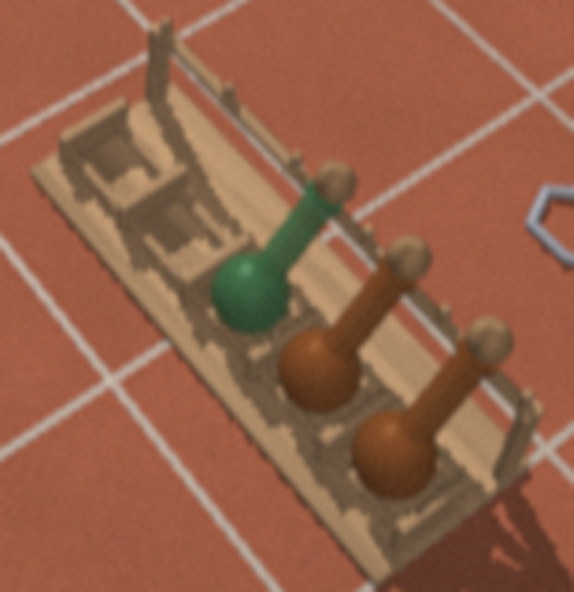

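View pics/s_dish.png

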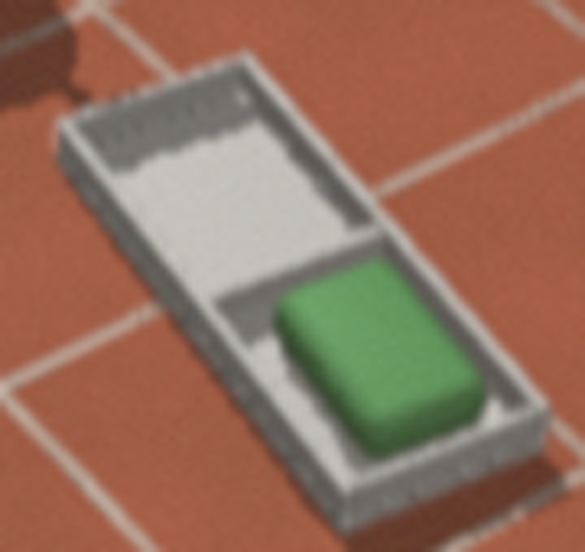

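```bash
cat > poses.py <<'E'
from h import *
def cv(off,s,l): return [( 'x') for _ in l]
def px(off,s,p): return np.array([(p[0]+.5)/s-.5+off[0],(p[1]+.5)/s-.5+off[1]])
T=lambda p:px((120,230),4.7,p); S=lambda p:px((195,170),6,p)
hx,hy=.0375,.15
O=[("top",T(p),l) for p,l in [((97,190),(0,.12,.04)),((245,177),(0,.06,.04)),((536,148),(0,-.06,.04)),((680,134),(0,-.12,.04)),
 ((57,125),(hx,hy,.008)),((752,58),(hx,-hy,.008)),((763,228),(-hx,-hy,.008)),((65,295),(-hx,hy,.008))]]
O+=[("side",S(p),l) for p,l in [((150,98),(0,.12,.04)),((447,308),(0,-.06,.04)),((553,388),(0,-.12,.04)),((55,178),(-hx,hy,.008)),((680,445),(hx,-hy,.008)),((545,550),(-hx,-hy,.008))]]
stand,r1=fitpose(O,[.5,.2,0])
T=lambda p:px((355,245),4.8,p); S=lambda p:px((305,275),3.7,p)
O=[]
for i,(a,b,c,d) in enumerate([((389,219),(427,80),(251,292),(335,183)),((515,228),(559,93),(319,371),(409,258)),((643,238),(692,104),(395,455),(489,341))]):
    y=-.052*i; B=(0,y,.0305);K=(.0476,y,.0872)
    O+=[("top",T(a),B),("top",T(b),K),("side",S(c),B),("side",S(d),K)]
rack,r2=fitpose(O,[.5,-.2,0])
T=lambda p:px((235,150),6,p); S=lambda p:px((310,185),6.5,p)
hx,hy=.042,.105
O=[("top",T(p),l) for p,l in [((110,42),(hx,hy,.022)),((694,172),(hx,-hy,.022)),((648,388),(-hx,-hy,.022)),((52,262),(-hx,hy,.022))]]
O+=[("side",S(p),l) for p,l in [((245,52),(hx,hy,.022)),((60,125),(-hx,hy,.022)),((548,410),(hx,-hy,.022)),((345,492),(-hx,-hy,.022))]]
dish,r3=fitpose(O,[.7,.1,0])
T=lambda p:px((120,230),4.7,p); S=lambda p:px((195,170),6,p)
hx,hy,z=.018,.038,.0685
O=[("top",T(p),l) for p,l in [((250,113),(hx,hy,z)),((437,110),(hx,-hy,z)),((436,190),(-hx,-hy,z)),((248,190),(-hx,hy,z))]]
O+=[("side",S(p),l) for p,l in [((228,148),(-hx,hy,z)),((408,210),(hx,-hy,z)),((342,240),(-hx,-hy,z))]]
brush,r4=fitpose(O,[.5,.2,0])
if __name__=="__main__":
    np.set_printoptions(precision=4,suppress=True)
    for n,p,r in(("stand",stand,r1),("rack",rack,r2),("dish",dish,r3),("brush",brush,r4)): print(n,p,np.degrees(p[2]));print(np.round(r,1).tolist())
    np.savez("poses.npz",stand=stand,rack=rack,dish=dish,brush=brush)
E
python3 poses.py
```

```text
stand [0.5059 0.2139 0.1921] 11.00753358027126
[[0.8, -0.1], [0.4, -0.4], [0.3, -0.2], [0.4, -0.2], [-0.8, -1.1], [-0.1, -1.2], [0.8, -0.7], [-1.5, -0.1], [-0.5, 1.4], [-0.9, 1.8], [-0.5, 1.5], [-2.0, -0.5], [-0.0, -0.5], [-1.3, 0.1]]
rack [ 0.499  -0.2396  0.0081] 0.462188332955775
[[-0.9, -0.6], [-0.7, -0.2], [-0.5, 0.7], [-0.2, 0.1], [-0.4, -0.2], [-0.2, -0.5], [0.1, 0.7], [0.1, 0.6], [-0.4, -0.0], [0.1, -0.4], [-0.1, 0.8], [0.4, 0.5]]
dish [ 0.6868  0.0493 -0.1324] -7.587303852550385
[[-0.4, -1.0], [1.3, -0.9], [0.2, 1.8], [-1.0, 0.3], [0.2, -0.0], [-1.1, -0.6], [0.8, -0.1], [-0.1, 0.7]]
brush [0.5056 0.2271 0.1113] 6.378506907825447
[[0.3, -1.5], [0.6, -1.6], [0.4, 0.3], [-0.1, 1.0], [-1.7, -0.7], [0.2, -1.6], [-1.5, 0.6]]
```

```bash
cat >> h.py <<'E'
def ori(th,tilt=0.0,head=None):
    """jaw dir horizontal at heading+90; tool x points down tilted forward by tilt toward 'head'=th-90deg"""
    h=th-np.pi/2
    x=np.array([np.sin(tilt)*np.cos(h),np.sin(tilt)*np.sin(h),-np.cos(tilt)])
    y=np.array([np.cos(th),np.sin(th),0]); return Rn.from_matrix(np.c_[x,y,np.cross(x,y)]).as_quat(), x
def tcp(gp,q,d=.054): return np.array(gp)-d*Rn.from_quat(q).as_matrix()[:,0]
import os
if os.path.exists("poses.npz"):
    Z=np.load("poses.npz"); stand,rack,dish,brush=[Z[k] for k in("stand","rack","dish","brush")]
RING=lambda i:P(stand,(0,-.12+.06*i,.04))
def flip(q): return (Rn.from_quat(q)*Rn.from_euler('x',np.pi)).as_quat()
E
python3 - <<'E'
from h import *
np.set_printoptions(precision=3,suppress=True)
q0=arm.read_eef_rot(); print(Rn.from_quat(q0).as_matrix())
def chk(n,gp,q,d=.054):
    for nm,Q in(("a",q),("f",flip(q))):
        r=arm.ik(tcp(gp,Q,d).tolist(),Q.tolist()); print(n,nm,None if r is None else np.array(r))
q,_=ori(brush[2]) ; chk("brush",P(brush,(0,0,.0705)),q,.073)
q,_=ori(dish[2]) ; chk("dish",P(dish,(0,.0535,.034)),q,.073)
q,_=ori(stand[2]) ; chk("lev",P(stand,(-.095,0,.026)),q,.073); 
q,_=ori(stand[2]+np.pi/2) ; chk("lev90",P(stand,(-.095,0,.026)),q,.073)
for tl in(0,.2):
  q,_=ori(rack[2]+np.pi/2,tl)
  for y in(0,-.052,-.104): chk(f"rack{y}{tl}",P(rack,(.0257,y,.065)),q)
for tl in(.7,.9):
  q,_=ori(stand[2]+np.pi/2,tl)
  for i in(0,2,4): chk(f"ring{i}{tl}",RING(i)+[0,0,.054],q)
E
```

```text
[[-0.001  0.39   0.921]
 [-0.002  0.921 -0.39 ]
 [-1.    -0.002  0.   ]]
brush a [-0.591  0.685  0.203  1.872 -0.225  0.606 -0.136]
brush f [-0.147  0.727 -0.501  1.858  0.524  0.691  2.299]
dish a [-0.334  0.921  0.301  1.437 -0.325  0.833 -0.058]
dish f [ 0.064  0.946 -0.471  1.421  0.493  0.893  2.459]
lev a [-0.572  0.675  0.12   2.161 -0.242  0.318 -0.056]
lev f [-0.219  0.703 -0.403  2.151  0.682  0.414  2.16 ]
lev90 a [-0.423  0.672 -0.1    2.157  0.199  0.321  1.072]
lev90 f [-0.713  0.697  0.332  2.166 -0.617  0.37  -1.249]
rack00 a [ 0.438  0.74  -0.076  1.815  0.092  0.59   1.884]
rack00 f [ 0.113  0.785  0.454  1.826 -0.535  0.655 -0.678]
rack-0.0520 a [ 0.514  0.765 -0.072  1.745  0.084  0.634  1.973]
rack-0.0520 f [ 0.148  0.832  0.547  1.758 -0.614  0.729 -0.541]
rack-0.1040 a [ 0.59   0.796 -0.078  1.663  0.088  0.687  2.046]
rack-0.1040 f [ 0.201  0.878  0.608  1.676 -0.658  0.802 -0.451]
rack00.2 a [ 0.628  0.716 -0.3    1.959  0.363  0.325  1.66 ]
rack00.2 f [ 0.412  0.699  0.032  1.965 -0.347  0.314 -0.806]
rack-0.0520.2 a [ 0.734  0.746 -0.34   1.885  0.358  0.384  1.757]
rack-0.0520.2 f [ 0.529  0.723 -0.016  1.891 -0.252  0.365 -0.818]
rack-0.1040.2 a [ 0.824  0.78  -0.371  1.799  0.345  0.45   1.855]
rack-0.1040.2 f [ 0.639  0.753 -0.069  1.805 -0.159  0.424 -0.83 ]
ring00.7 a None
ring00.7 f None
ring20.7 a [ 0.131  0.995 -1.151  2.377  2.115  1.23  -0.663]
ring20.7 f [-0.057  0.802 -0.77   2.382  2.252  0.945  2.234]
ring40.7 a [-0.14   1.022 -1.151  2.238  1.98   1.321 -0.709]
ring40.7 f [-0.563  0.722 -0.391  2.25   2.128  0.753  2.061]
ring00.9 a None
ring00.9 f None
ring20.9 a None
ring20.9 f None
ring40.9 a [-0.204  1.135 -1.153  2.335  2.177  1.625 -0.857]
ring40.9 f [-0.388  0.926 -0.772  2.34   2.208  1.318  2.047]
```

```bash
python3 - <<'E'
from h import *
np.set_printoptions(precision=2,suppress=True)
def chk(n,gp,q):
    for nm,Q in(("a",q),("f",flip(q))):
        r=arm.ik(tcp(gp,Q).tolist(),Q.tolist()); 
        if r is not None: print(n,nm,np.array(r))
for tl in(-10,-20):
  q,x=ori(rack[2]+np.pi/2,np.radians(tl))
  for y in(0,-.104): chk(f"rack{y} {tl}",P(rack,(.0257,y,.0611))-x*.005,q)
for i in(0,2,4):
  R=RING(i); az=np.arctan2(R[1],R[0]); print(i,R,np.degrees(az))
  for tl in(20,25,30,40):
    for hd in(az,az-.3,az+.3,stand[2]):
      q,_=ori(hd+np.pi/2,np.radians(tl)); chk(f"ring{i} {tl} {np.degrees(hd):.0f}",RING(i)+[0,0,.059],q)
E
```

```text
rack0 -10 a [0.35 0.79 0.01 1.68 0.08 0.83 1.88]
rack0 -10 f [-0.01  0.89  0.65  1.69 -0.52  0.91 -0.71]
rack-0.104 -10 a [0.49 0.85 0.03 1.53 0.08 0.91 2.04]
rack-0.104 -10 f [ 0.13  0.97  0.72  1.54 -0.56  1.01 -0.56]
rack0 -20 a [0.31 0.87 0.04 1.54 0.1  1.06 1.86]
rack0 -20 f [-0.05  0.99  0.74  1.56 -0.47  1.14 -0.76]
rack-0.104 -20 a [0.43 0.92 0.08 1.39 0.11 1.14 2.  ]
rack-0.104 -20 f [ 0.1   1.06  0.78  1.41 -0.48  1.21 -0.65]
0 [0.53 0.1  0.04] 10.305755699306506
ring0 20 10 a [-0.23  0.58  0.    2.19  0.53  0.03  1.  ]
ring0 20 10 f [-0.28  0.58  0.08  2.19 -0.81  0.04 -0.82]
ring0 20 -7 a [-0.42  0.59  0.19  2.18  0.47  0.07  0.7 ]
ring0 20 -7 f [-0.51  0.61  0.32  2.18 -0.72  0.07 -1.26]
ring0 20 27 a [ 0.01  0.6  -0.25  2.17  0.6   0.07  1.29]
ring0 20 27 f [-0.11  0.59 -0.07  2.17 -0.88  0.09 -0.39]
ring0 20 11 a [-0.22  0.58 -0.01  2.19  0.53  0.03  1.01]
ring0 20 11 f [-0.27  0.58  0.07  2.19 -0.81  0.04 -0.8 ]
ring0 25 10 a [ 0.47  0.89 -1.15  2.23  1.74  0.83 -0.09]
ring0 25 10 f [-0.09  0.59 -0.2   2.25  2.33  0.18  2.35]
ring0 25 -7 a [ 0.39  0.89 -1.15  2.21  1.
[... 4080 characters left out ...]
.18]
ring4 30 52 a [ 0.13  0.95 -1.15  2.15  1.82  0.67  0.27]
ring4 30 52 f [-0.29  0.66 -0.39  2.16  2.74  0.15  2.34]
ring4 30 11 a [-0.27  0.77 -0.77  2.13  1.74  0.79 -0.58]
ring4 30 11 f [-0.89  0.65  0.17  2.15  2.06  0.2   2.1 ]
ring4 40 34 a [ 0.04  0.99 -1.15  2.29  2.19  1.   -0.39]
ring4 40 34 f [-0.15  0.8  -0.77  2.3   2.39  0.74  2.43]
ring4 40 17 a [-0.1   1.   -1.15  2.26  2.03  1.24 -0.63]
ring4 40 17 f [-0.4   0.75 -0.58  2.27  2.18  0.81  2.19]
ring4 40 52 a [ 0.17  1.   -1.15  2.26  2.26  0.72 -0.08]
ring4 40 52 f [-0.02  0.8  -0.77  2.27  2.66  0.5   2.56]
ring4 40 11 a [-0.14  1.01 -1.15  2.23  1.97  1.31 -0.7 ]
ring4 40 11 f [-0.56  0.71 -0.39  2.25  2.11  0.74  2.08]
```

```bash
cat >> h.py <<'E'
def go(gp,q,d=.054): arm.movep(tcp(gp,q,d).tolist(),list(q))
def lin(gp,q,v=.1,d=.054): arm.line_to(tcp(gp,q,d).tolist(),velocity=v,ori=list(q))
def st(): print("t",round(arm.read_time(),2),"tcp",np.round(arm.read_tool_pos(),4),"F",np.round(arm.read_ft_force(),1),"op",round(arm.read_opening(),3))
def shot(tag):
    for n in("side","top"): cv2.imwrite(f"pics/{tag}_{n}.png",snapshot(n))
E
python3 - <<'E'
from h import *
q,_=ori(brush[2]); b=P(brush,(0,0,.0705))
go(b+[-0.0,0,.18],q,.073); arm.move_gripper(.55,20); st()
shot("b1")
im=cv2.imread("pics/b1_side.png"); crop("side",im,195,100,200,170,4,"b1s"); im=cv2.imread("pics/b1_top.png"); crop("top",im,120,200,200,120,4,"b1t")
E
```

```text
t 2.22 tcp [0.5055 0.2273 0.3235] F [-0.2 -0.4 -0.2] op 0.55
```

View pics/b1s.png

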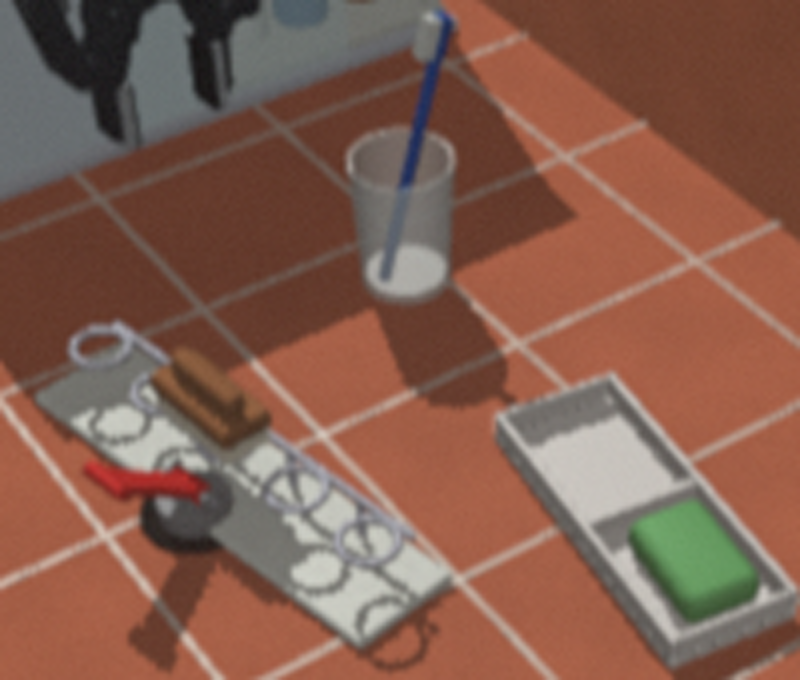

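View pics/b1t.png

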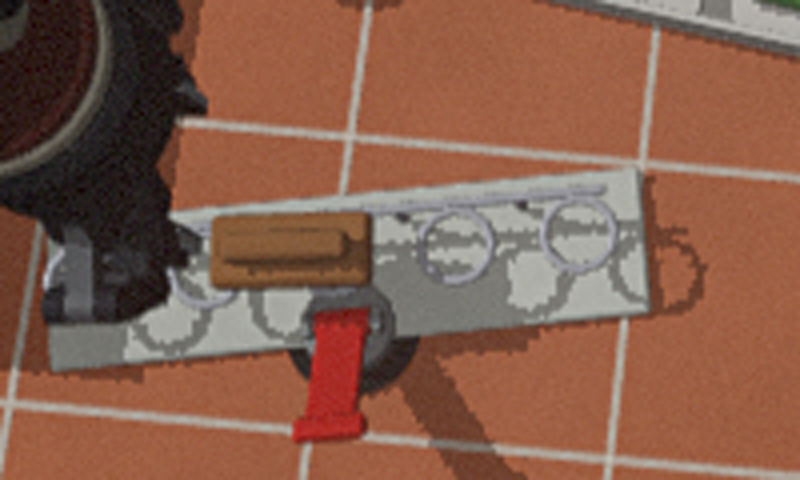

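```bash
python3 - <<'E'
from h import *
q,_=ori(brush[2]); b=P(brush,(0,0,.0715))
lin(b+[0,0,.05],q,.15,.073); lin(b,q,.05,.073); st(); shot("b2")
arm.move_gripper(0.0,30); st(); lin(b+[0,0,.03],q,.05,.073); st(); shot("b3")
for t in("b2","b3"):
  im=cv2.imread(f"pics/{t}_side.png"); crop("side",im,195,120,160,130,5,t+"s")
E
```

```text
t 4.47 tcp [0.5058 0.2272 0.1448] F [-0.3 -0.6 -0.3] op 0.553
t 4.97 tcp [0.5056 0.2272 0.1447] F [ 0.  -0.4  1. ] op 0.151
t 5.72 tcp [0.5054 0.2271 0.1745] F [-0.4 -0.3 -0.8] op 0.151
```

View pics/b2s.png

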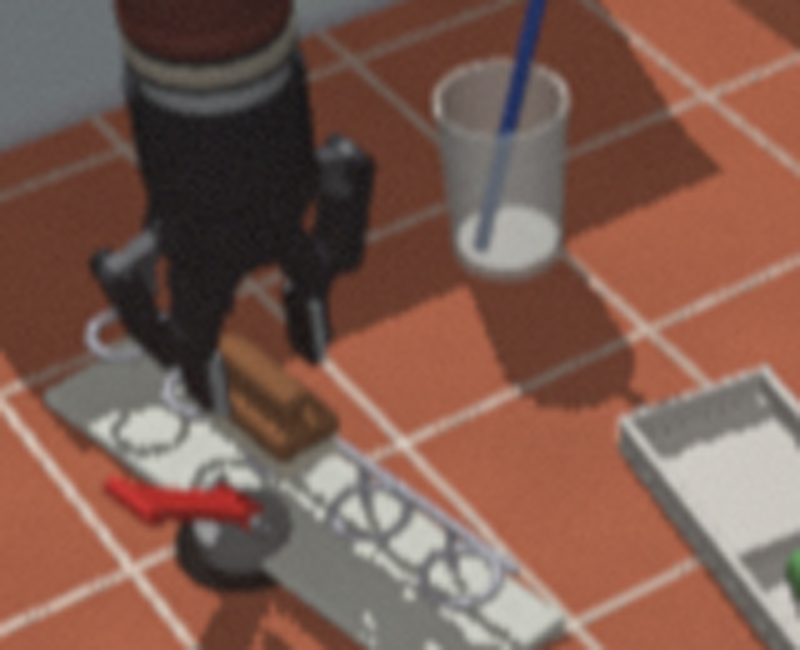

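View pics/b3s.png

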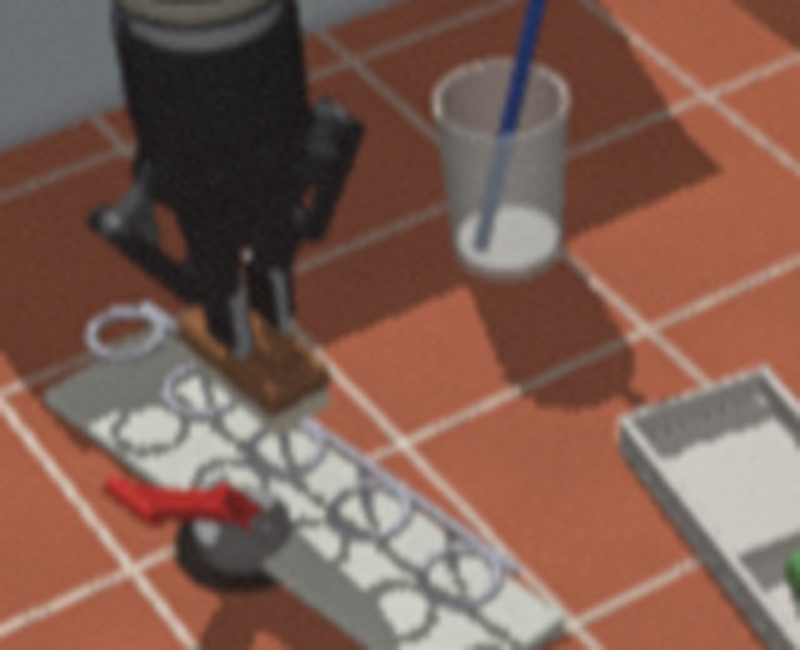

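```bash
python3 - <<'E'
from h import *
q,_=ori(brush[2]); b=P(brush,(0,0,.0715)); lin(b+[0,0,.11],q,.15,.073)
q,_=ori(dish[2]); d=P(dish,(0,.0535,.034))
go(d+[0,0,.12],q,.073); lin(d+[0,0,.04],q,.1,.073); shot("b4"); 
for dz in(.012,.004,.002,.001,0,-.001,-.002):
    lin(d+[0,0,dz],q,.03,.073); f=arm.read_ft_force(); print(dz,np.round(f,1))
    if f[2]>3.0: break
arm.pause(.2); shot("b5"); st()
im=cv2.imread("pics/b5_side.png"); crop("side",im,290,150,130,120,5,"b5s")
E
```

```text
0.012 [ 0.7  0.1 -0.2]
0.004 [ 0.2 -0.  -1.4]
0.002 [ 0.8  0.7 -0.4]
0.001 [-0.9 -0.6 -1.1]
0 [0.9 0.3 1.4]
-0.001 [-1.3  0.8  4.9]
t 11.26 tcp [0.6942 0.1023 0.1072] F [-0.8  0.5  4.8] op 0.155
```

View pics/b5s.png

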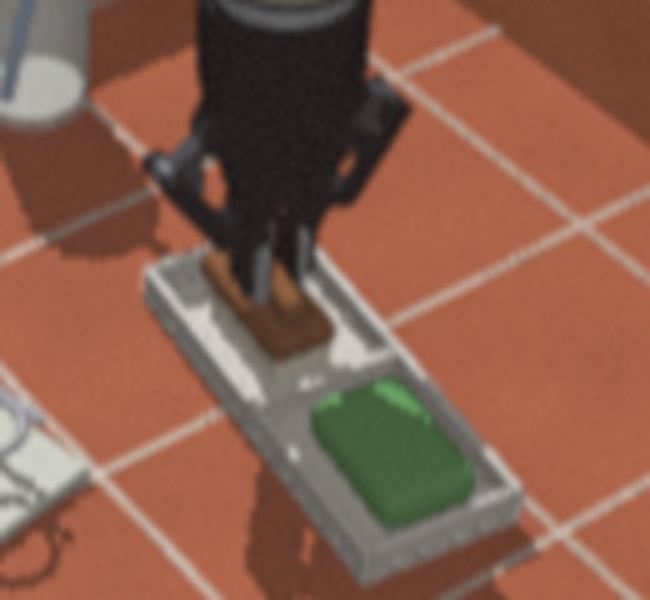

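```bash
python3 - <<'E'
from h import *
q,_=ori(dish[2]); d=P(dish,(0,.0535,.034))
arm.move_gripper(.45,30); st(); lin(d+[0,0,.02],q,.05,.073); lin(d+[0,0,.15],q,.2,.073)
arm.move_gripper(0,30)
q,_=ori(stand[2]+np.pi/2)
# lever: local top-surface point at distance L, angle a
def lp(a,L=.064,off=.0035):
    t=np.radians(38)-a
    return P(stand,(-.030-L*np.cos(t)-off*np.sin(t)*1,0,.023+L*np.sin(t)+off*np.cos(t)))
go(lp(0)+[0,0,.12],q,.073); shot("l1"); st()
im=cv2.imread("pics/l1_side.png"); crop("side",im,195,100,200,170,4,"l1s"); im=cv2.imread("pics/l1_top.png"); crop("top",im,120,140,240,170,3.3,"l1t")
print(lp(0),lp(.663),lp(.5))
E
```

```text
t 11.62 tcp [0.6937 0.1024 0.1056] F [0.8 0.  0.4] op 0.448
t 14.72 tcp [0.4261 0.1978 0.2582] F [-0.2  0.4 -0.3] op -0.001
[0.42480385 0.19817445 0.06516037] [0.41360055 0.19599522 0.02651441] [0.41387805 0.1960492  0.03685356]
```

View pics/l1s.png

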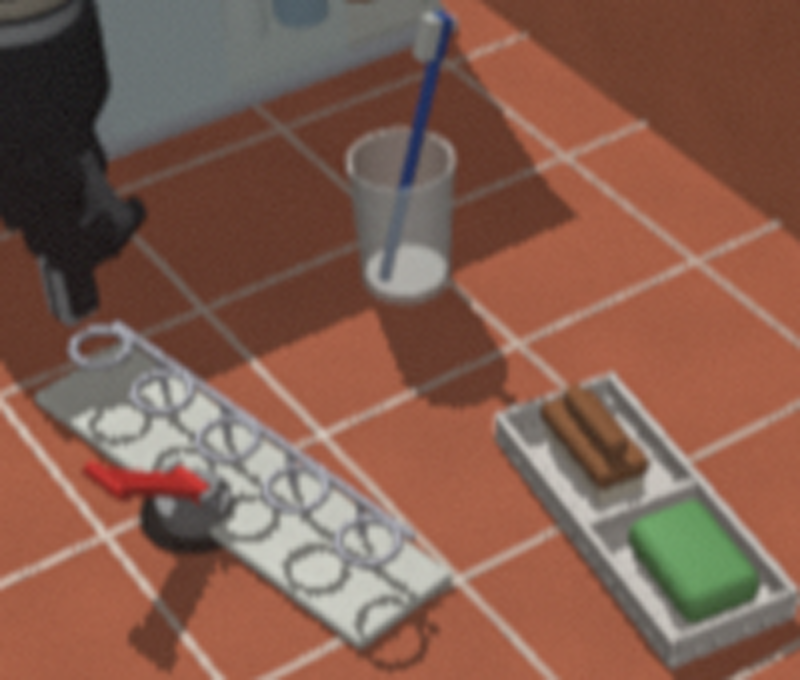

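View pics/l1t.png

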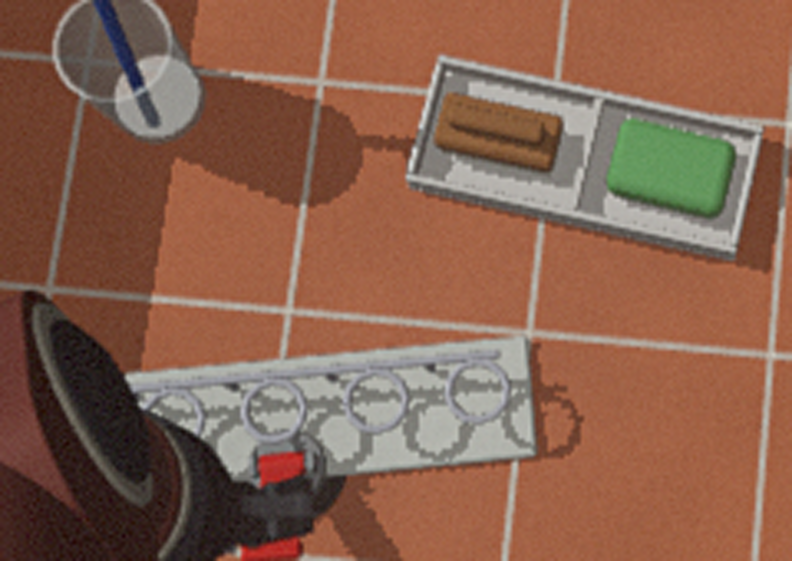

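```bash
python3 - <<'E'
from h import *
q,_=ori(stand[2]+np.pi/2)
def lp(a,L=.062,off=.0035):
    t=np.radians(38)-a
    return P(stand,(-.030-L*np.cos(t)+off*np.sin(t),0,.023+L*np.sin(t)+off*np.cos(t)))
lin(lp(0)+[0,0,.015],q,.15,.073)
for a in(0,.15,.3,.4,.5,.56,.6,.64,.663,.69,.71):
    lin(lp(a),q,.04,.073); f=arm.read_ft_force(); print(a,np.round(f,1),np.round(arm.read_tool_pos()[2]-.073,4))
    if f[2]>15: break
lin(lp(.6)+[0,0,.08],q,.1,.073); 
shot("l2")
im=cv2.imread("pics/l2_side.png"); crop("side",im,195,100,200,170,4,"l2s"); st()
E
```

```text
0 [-4.8 -0.7  7.5] 0.0638
0.15 [-3.8  0.1  6.5] 0.0565
0.3 [-3.2 -0.7  4.8] 0.0482
0.4 [-0.8  0.6  1. ] 0.0425
0.5 [-0.3  0.2 -0.4] 0.0362
0.56 [-0.   1.  -0.8] 0.0326
0.6 [ 0.5 -0.   0.7] 0.0303
0.64 [ 0.4 -0.6  0.5] 0.0278
0.663 [-0.6 -0.2  0.6] 0.0264
0.69 [-2.3 -0.5 11.9] 0.026
0.71 [-3.3 -1.2 21.6] 0.0257
t 20.11 tcp [0.4156 0.1963 0.1828] F [-0.3 -0.4 -0.3] op 0.002
```

View pics/l2s.png

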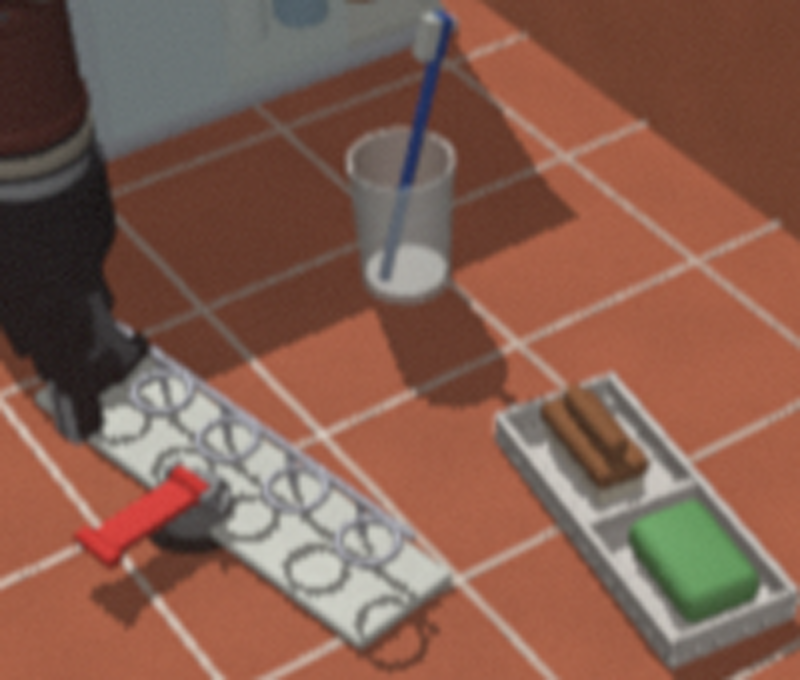

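```bash
cat >> h.py <<'E'
DEL=np.radians(24); 
qR,xR=ori(rack[2]+np.pi/2,-DEL)
def grasp(y,s=.038,b=.006,off=-.004):
    n=np.array([np.cos(np.radians(50)),0,np.sin(np.radians(50))])
    l=np.array([0,y,.0305])+s*n
    g=P(rack,l); h=rack[2]
    perp=np.array([np.cos(DEL)*np.cos(h),np.cos(DEL)*np.sin(h),-np.sin(DEL)])
    return g-b*xR+off*perp
def rackball(y): return P(rack,(0,y,.0305))
# pose of ball/upright rotation -> tool pose
def place(ball,head,gp,yrack,dtilt=0.0,balloff=None):
    """rotate the grasp (tool pose at rack) so neck upright with heading head"""
    A=Rn.from_euler('z',head)*Rn.from_euler('y',-np.radians(40)+dtilt)*Rn.from_euler('z',-rack[2])
    t=tcp(gp,qR); rb=rackball(yrack) if balloff is None else balloff
    return np.array(ball)+A.apply(t-rb),(A*Rn.from_quat(qR)).as_quat()
E
python3 - <<'E'
from h import *
np.set_printoptions(precision=2,suppress=True)
g=grasp(-.104)
for b in(0,.06,.12):print(arm.ik(tcp(g-b*xR,qR).tolist(),qR.tolist()))
for i in(0,2,4):
  for dz in(0,.06,.1):
    for hd in (stand[2],np.arctan2(RING(i)[1],RING(i)[0])):
      p,q=place(RING(i)+[0,0,.014+dz],hd,g,-.104); r=arm.ik(p.tolist(),q.tolist()); print(i,dz,p,np.array(r) if r else r, Rn.from_quat(q).as_matrix()[:,0])
E
```

```text
[ 0.48  0.95 -0.04  1.35  0.23  1.23  1.91]
[ 0.47  0.92 -0.06  1.24  0.23  1.38  1.92]
[ 0.47  0.9  -0.08  1.11  0.23  1.53  1.93]Traceback (most recent call last):
  File "<stdin>", line 8, in <module>
ValueError: The truth value of an array with more than one element is ambiguous. Use a.any() or a.all()
```

```bash
python3 - <<'E'
from h import *
np.set_printoptions(precision=2,suppress=True)
g=grasp(-.104)
for i in(0,2,4):
  for dz in(0,.06,.1):
    for hd in (stand[2],np.arctan2(RING(i)[1],RING(i)[0])):
      p,q=place(RING(i)+[0,0,.014+dz],hd,g,-.104); r=arm.ik(p.tolist(),q.tolist()); print(i,dz,p,r, Rn.from_quat(q).as_matrix()[:,0])
E
```

```text
0 0 [0.51 0.09 0.15] [-0.2   0.59 -0.04  2.15  0.25  0.14  1.29] [ 0.27  0.05 -0.96]
0 0 [0.51 0.09 0.15] [-0.2   0.59 -0.03  2.15  0.25  0.14  1.28] [ 0.27  0.05 -0.96]
0 0.06 [0.51 0.09 0.21] [-0.15  0.47 -0.1   2.09  0.2   0.3   1.35] [ 0.27  0.05 -0.96]
0 0.06 [0.51 0.09 0.21] [-0.16  0.47 -0.09  2.09  0.2   0.3   1.33] [ 0.27  0.05 -0.96]
0 0.1 [0.51 0.09 0.25] [-0.14  0.41 -0.12  2.05  0.16  0.41  1.39] [ 0.27  0.05 -0.96]
0 0.1 [0.51 0.09 0.25] [-0.14  0.41 -0.11  2.05  0.16  0.41  1.37] [ 0.27  0.05 -0.96]
2 0 [0.49 0.21 0.15] [-0.53  0.6   0.06  2.11  0.25  0.17  1.04] [ 0.27  0.05 -0.96]
2 0 [0.49 0.21 0.15] [-0.41  0.6  -0.05  2.11  0.28  0.16  1.25] [ 0.25  0.11 -0.96]
2 0.06 [0.49 0.21 0.21] [-0.49  0.49  0.01  2.06  0.23  0.33  1.07] [ 0.27  0.05 -0.96]
2 0.06 [0.49 0.21 0.21] [-0.36  0.49 -0.13  2.06  0.24  0.32  1.29] [ 0.25  0.11 -0.96]
2 0.1 [0.49 0.21 0.25] [-0.47  0.42 -0.02  2.02  0.21  0.44  1.09] [ 0.27  0.05 -0.96]
2 0.1 [0.49 0.21 0.25] [-0.33  0.42 -0.16  2.02  0.2   0.43  1.33] [ 0.25  0.11 -0.96]
4 0 [0.46 0.33 0.15] [-0.79  0.64  0.11  2.    0.25  0.27  0.82] [ 0.27  0.05 -0.96]
4 0 [0.47 0.32 0.15] [-0.58  0.63 -0.1   2.02  0.32  0.23  1.22] [ 0.23  0.16 -0.96]
4 0.06 [0.46 0.33 0.21] [-0.76  0.54  0.07  1.95  0.25  0.42  0.85] [ 0.27  0.05 -0.96]
4 0.06 [0.47 0.32 0.21] [-0.53  0.53 -0.17  1.97  0.28  0.38  1.26] [ 0.23  0.16 -0.96]
4 0.1 [0.46 0.33 0.25] [-0.74  0.48  0.04  1.91  0.24  0.52  0.86] [ 0.27  0.05 -0.96]
4 0.1 [0.47 0.32 0.25] [-0.5   0.48 -0.2   1.92  0.24  0.48  1.3 ] [ 0.23  0.16 -0.96]
```

All reachable. Approach the end flask first and look before closing.

```bash
python3 - <<'E'
from h import *
q,_=ori(stand[2]+np.pi/2); p=arm.read_tool_pos(); arm.line_to([p[0],p[1],.3],velocity=.2)
g=grasp(-.104)
go(g-.13*xR,qR); arm.move_gripper(.38,20); lin(g-.055*xR,qR,.15); st(); shot("f1a")
lin(g-.02*xR,qR,.04); st();shot("f1b")
for t in("f1a","f1b"):
  im=cv2.imread(f"pics/{t}_side.png"); crop("side",im,310,240,150,190,3.2,t+"s"); im=cv2.imread(f"pics/{t}_top.png"); crop("top",im,400,220,140,110,5,t+"t")
E
```

```text
t 23.93 tcp [ 0.5681 -0.3433  0.167 ] F [ 0.3 -0.6 -0.1] op 0.381
t 25.06 tcp [ 0.5534 -0.3433  0.1346] F [ 0.2 -0.3  0.3] op 0.382
```

View pics/f1bs.png

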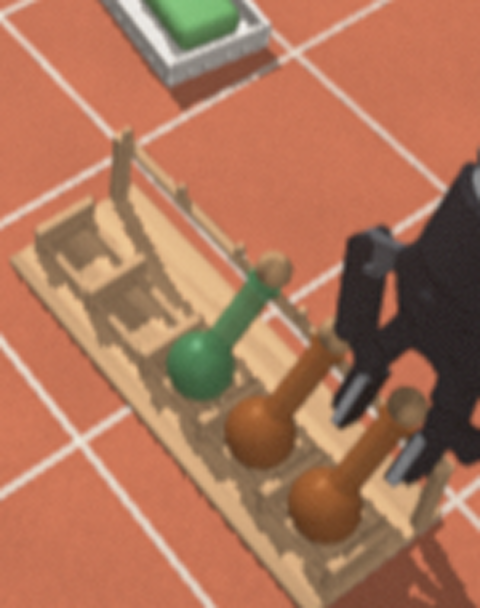

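View pics/f1bt.png

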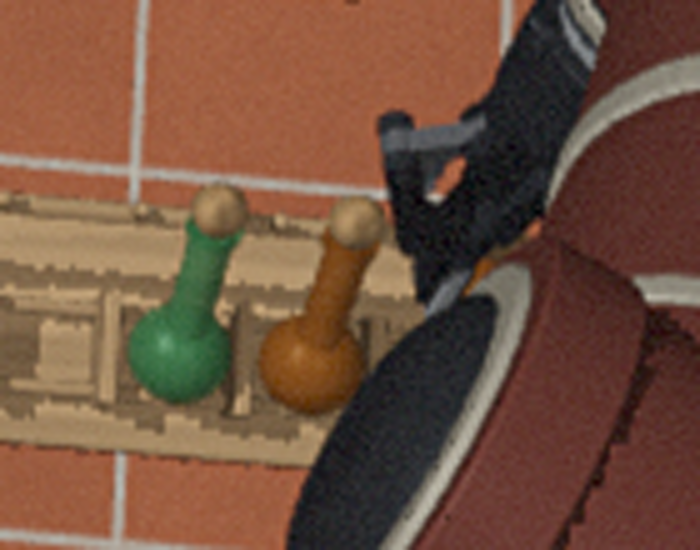

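```bash
python3 - <<'E'
from h import *
M=Rn.from_quat(arm.read_eef_rot()).as_matrix(); p=arm.read_tool_pos()
for s in(-1,1):
  for dz in (-.011,.011):
    X=p+M@np.array([.068,s*.0162,dz]); u=proj("side",X)[0]; print("crop",(u-[310,240]+.5)*3.2-.5)
E
```

```text
crop [383.26542646 475.1663788 ]
crop [408.16299345 461.53468314]
crop [338.90176028 427.7568209 ]
crop [364.0514633  415.28740086]
```

```bash
python3 - <<'E'
import cv2
im=cv2.imread("pics/f1b_side.png")[320:420,390:480]; cv2.imwrite("pics/f1bz.png",cv2.resize(im,None,fx=7,fy=6,interpolation=cv2.INTER_CUBIC))
E
```

```text
(no output)
```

View pics/f1bz.png

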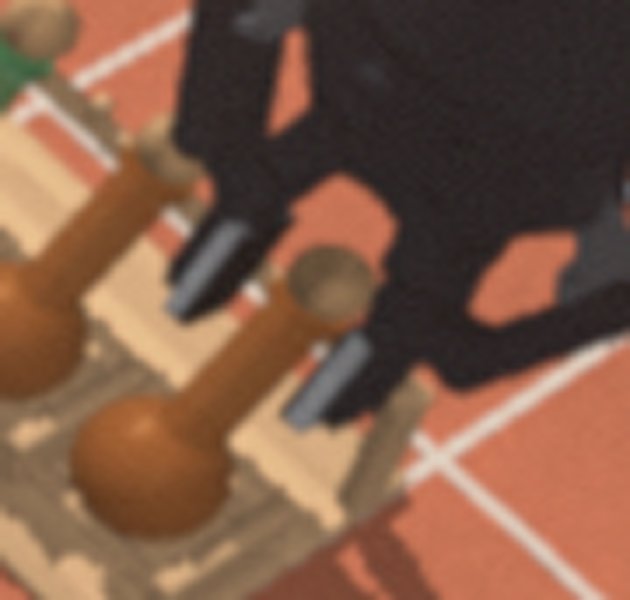

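```bash
python3 - <<'E'
from h import *
g=grasp(-.104)
lin(g,qR,.04); st(); shot("f1c"); arm.move_gripper(0,30); st()
lin(g+[0,0,.01],qR,.03); st(); lin(g+[0,0,.1],qR,.1); st(); shot("f1d")
im=cv2.imread(f"pics/f1c_side.png"); crop("side",im,370,280,110,130,4.5,"f1cs")
im=cv2.imread(f"pics/f1d_side.png"); crop("side",im,310,200,190,220,2.7,"f1ds")
E
```

```text
t 25.81 tcp [ 0.5449 -0.3431  0.1158] F [-0.   0.1  0.4] op 0.38
t 26.19 tcp [ 0.5451 -0.3432  0.1162] F [ 0.3 -1.  -0.1] op 0.187
t 26.68 tcp [ 0.545  -0.3433  0.1263] F [-0.2  1.  -1.5] op 0.194
t 27.73 tcp [ 0.5446 -0.343   0.2152] F [ 0.1 -0.9 -0.8] op 0.188
```

View pics/f1cs.png

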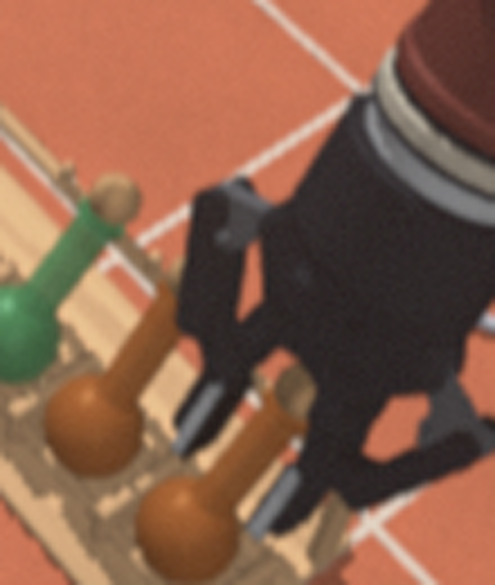

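View pics/f1ds.png

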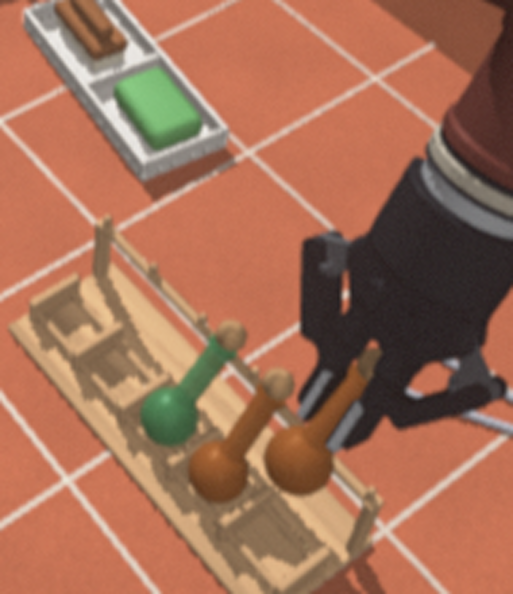

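```bash
python3 - <<'E'
from h import *
g=grasp(-.104); i=4
p,q=place(RING(i)+[0,0,.014+.12],stand[2],g,-.104); arm.movep(p.tolist(),q.tolist())
p,q=place(RING(i)+[0,0,.014+.03],stand[2],g,-.104); arm.line_to(p.tolist(),velocity=.12,ori=q.tolist()); arm.pause(.2); st(); shot("p1a")
im=cv2.imread("pics/p1a_side.png"); crop("side",im,180,90,130,120,5,"p1as"); im=cv2.imread("pics/p1a_top.png"); crop("top",im,90,200,160,110,5,"p1at")
b=RING(i)+[0,0,.044]
for nm,X in(("ball",b),("cork",b+[0,0,.074]),("ring",RING(i))): print(nm,proj("side",X)[0],(proj("side",X)[0]-[180,90]+.5)*5-.5)
E
```

```text
t 31.33 tcp [0.4633 0.328  0.1794] F [ 0.3 -0.1 -0.4] op 0.193
ball [216.15213079 173.28204864] [182.76065396 418.4102432 ]
cork [210.88700612 147.80010248] [156.43503059 291.00051239]
ring [219.05029812 187.30848645] [197.2514906  488.54243227]
```

View pics/p1as.png

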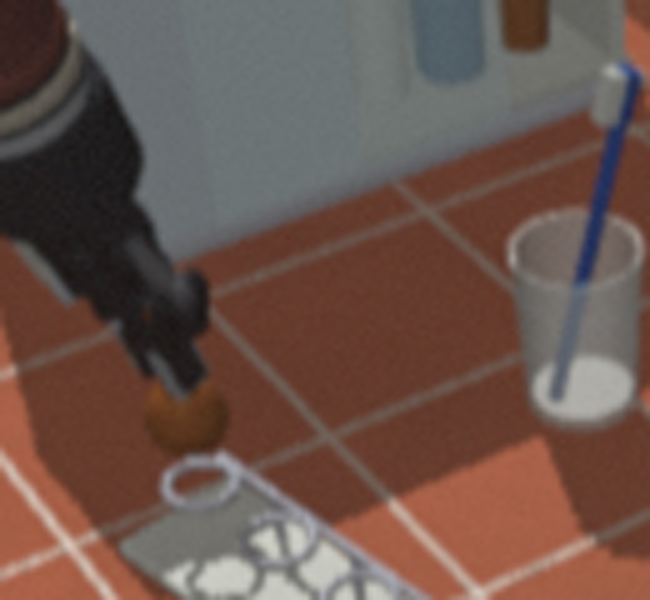

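View pics/p1at.png

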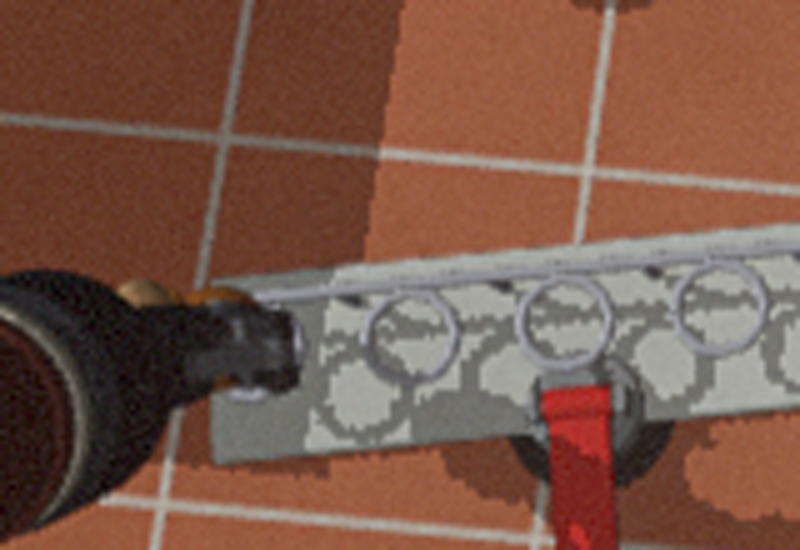

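```bash
cat >> h.py <<'E'
def lower(i,g,y,dzs=(.008,.004,.002,.001,0,-.001,-.002,-.003),head=None,thr=2.5,off=np.zeros(3)):
    head=stand[2] if head is None else head
    f0=np.mean([arm.read_ft_force() for _ in range(3)],0)
    for dz in dzs:
        p,q=place(RING(i)+off+[0,0,.014+dz],head,g,y); arm.line_to(p.tolist(),velocity=.015,ori=q.tolist()); arm.pause(.15)
        f=np.mean([(arm.pause(.02),arm.read_ft_force())[1] for _ in range(5)],0)-f0; print(dz,np.round(f,1))
        if np.linalg.norm(f)>thr: break
E
python3 - <<'E'
from h import *
g=grasp(-.104); lower(4,g,-.104); st(); shot("p1b")
im=cv2.imread("pics/p1b_side.png"); crop("side",im,180,90,130,120,5,"p1bs"); im=cv2.imread("pics/p1b_top.png"); crop("top",im,90,200,160,110,5,"p1bt")
E
```

```text
0.008 [-0.4  0.5  0. ]
0.004 [-0.5  0.4  0.2]
0.002 [0.3 1.7 1.7]
0.001 [0.5 2.4 5.2]
t 34.93 tcp [0.4635 0.3286 0.1502] F [0.8 2.2 4.6] op 0.19
```

View pics/p1bs.png

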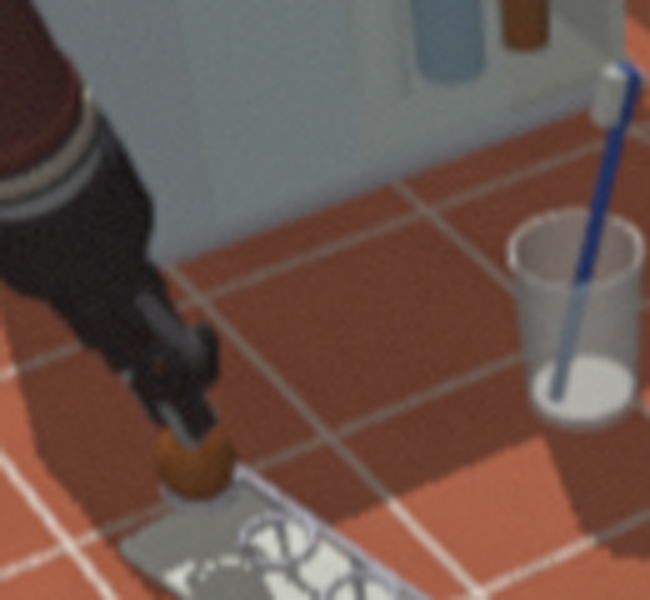

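View pics/p1bt.png

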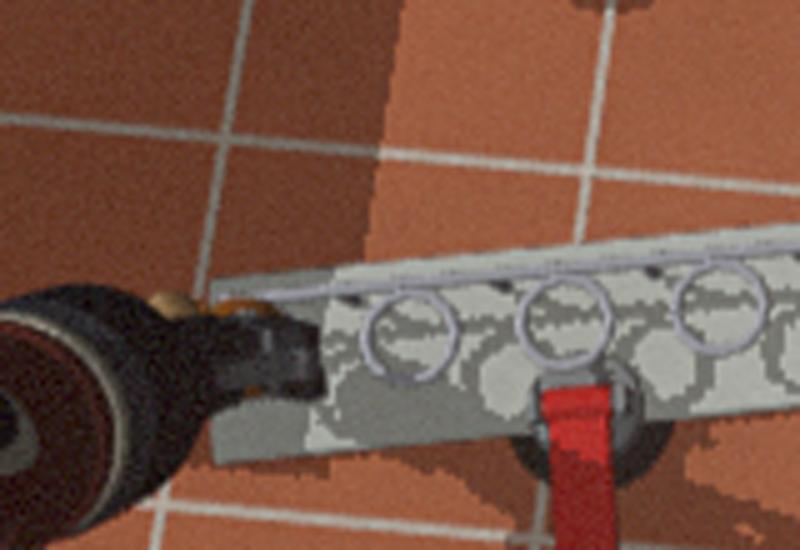

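```bash
python3 - <<'E'
from h import *
g=grasp(-.104)
for oy in(.0012,.0024):
  p,q=place(RING(4)+[0,oy,.014+.001],stand[2],g,-.104); arm.line_to(p.tolist(),velocity=.015,ori=q.tolist()); arm.pause(.2)
  f=np.mean([(arm.pause(.02),arm.read_ft_force())[1] for _ in range(5)],0); print(oy,np.round(f,1),np.round(arm.read_wrist_torque(),2))
E
```

```text
0.0012 [1.9 1.8 5.5] [ 0.26 -0.53  0.01]
0.0024 [2.8 0.  4.9] [ 0.05 -0.58  0.04]
```

```bash
python3 - <<'E'
from h import *
g=grasp(-.104)
for ox in(.0012,.0022):
  p,q=place(RING(4)+[ox,.0024,.014+.001],stand[2],g,-.104); arm.line_to(p.tolist(),velocity=.015,ori=q.tolist()); arm.pause(.2)
  f=np.mean([(arm.pause(.02),arm.read_ft_force())[1] for _ in range(5)],0); print(ox,np.round(f,1))
arm.move_gripper(.30,20); st(); arm.pause(.3); shot("p1c")
x=Rn.from_quat(arm.read_eef_rot()).as_matrix()[:,0]; t=arm.read_tool_pos()
arm.line_to((t-.11*x).tolist(),velocity=.08); shot("p1d"); st()
im=cv2.imread("pics/p1d_side.png"); crop("side",im,180,90,130,120,5,"p1ds"); im=cv2.imread("pics/p1d_top.png"); crop("top",im,90,200,160,110,5,"p1dt")
E
```

```text
0.0012 [ 2.6 -0.5  4.3]
0.0022 [-0.1 -0.7  5.3]
t 37.42 tcp [0.4642 0.33   0.1486] F [ 0.1 -0.6  0. ] op 0.303
t 39.45 tcp [0.4353 0.3243 0.2547] F [ 0.5 -0.4 -0.3] op 0.301
```

View pics/p1ds.png

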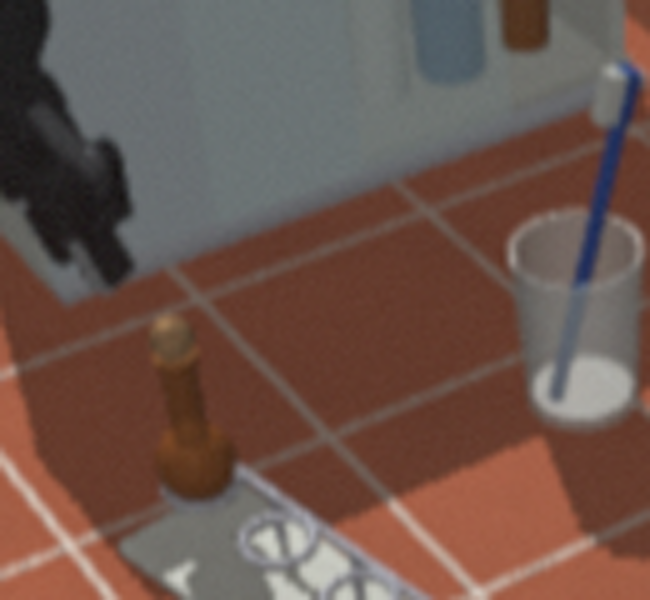

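View pics/p1dt.png

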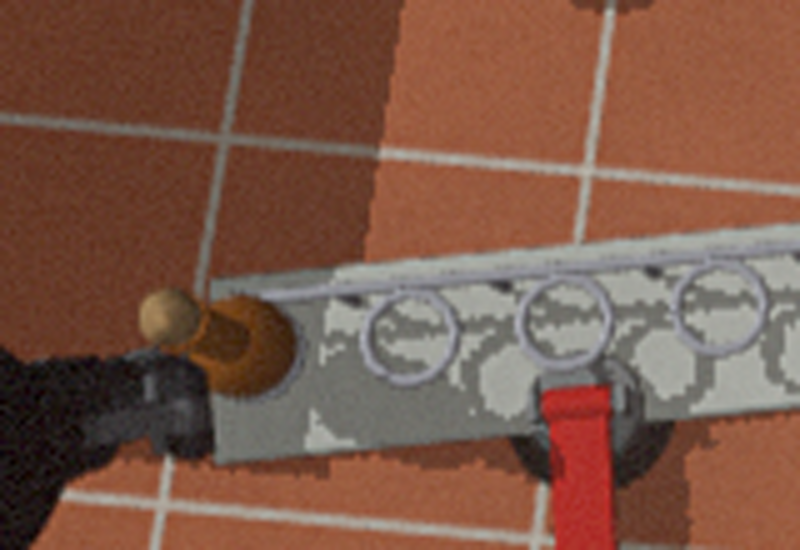

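```bash
cat >> h.py <<'E'
def tri(us,ut):
    def f(X): return np.r_[proj("side",X)[0]-us,proj("top",X)[0]-ut]
    r=least_squares(f,[.5,.2,.1]); return r.x,np.abs(r.fun).max()
def upright(bs,bt,cs,ct,offs,offt,k):
    c=lambda p,o:(np.array(p)+.5)/k-.5+np.array(o)
    b,e1=tri(c(bs,offs),c(bt,offt)); cc,e2=tri(c(cs,offs),c(ct,offt)); d=cc-b
    print("ball",b.round(4),"cork",cc.round(4),"len",np.linalg.norm(d).round(4),"tilt",np.degrees(np.arctan2(np.hypot(*d[:2]),d[2])).round(1),"dir",d.round(4),"err",round(e1,1),round(e2,1))
E
python3 -c "
from h import *
print(RING(4)); upright((197,460),(247,344),(172,338),(170,317),(180,90),(90,200),5)"
```

```text
[0.48295935 0.3317358  0.04      ]
ball [0.484  0.3291 0.0594] cork [0.4839 0.3314 0.1311] len 0.0717 tilt 1.8 dir [-0.0001  0.0023  0.0717] err 0.3 0.7
```

```bash
cat >> h.py <<'E'
def pick(y,tag):
    g=grasp(y); t=arm.read_tool_pos(); arm.line_to([t[0],t[1],.30],velocity=.2)
    go(g-.13*xR,qR); arm.move_gripper(.38,20); lin(g-.055*xR,qR,.15); lin(g,qR,.05); shot(tag+"a"); st()
    arm.move_gripper(0,30); lin(g+[0,0,.01],qR,.03); lin(g+[0,0,.1],qR,.1); st(); shot(tag+"b"); return g
def carry(i,g,y,tag,off):
    p,q=place(RING(i)+[0,0,.014+.12],stand[2],g,y); arm.movep(p.tolist(),q.tolist())
    p,q=place(RING(i)+off+[0,0,.014+.03],stand[2],g,y); arm.line_to(p.tolist(),velocity=.12,ori=q.tolist()); arm.pause(.2); st(); shot(tag+"c")
E
python3 - <<'E'
from h import *
g=pick(-.052,"f2")
im=cv2.imread(f"pics/f2a_side.png"); crop("side",im,350,260,110,130,4.5,"f2as")
im=cv2.imread(f"pics/f2b_side.png"); crop("side",im,310,200,190,220,2.7,"f2bs")
E
```

```text
t 44.33 tcp [ 0.5448 -0.2912  0.1163] F [ 0.2  0.8 -0.2] op 0.379
t 46.15 tcp [ 0.5442 -0.291   0.2153] F [ 0.2 -0.4 -1.8] op 0.189
```

View pics/f2bs.png

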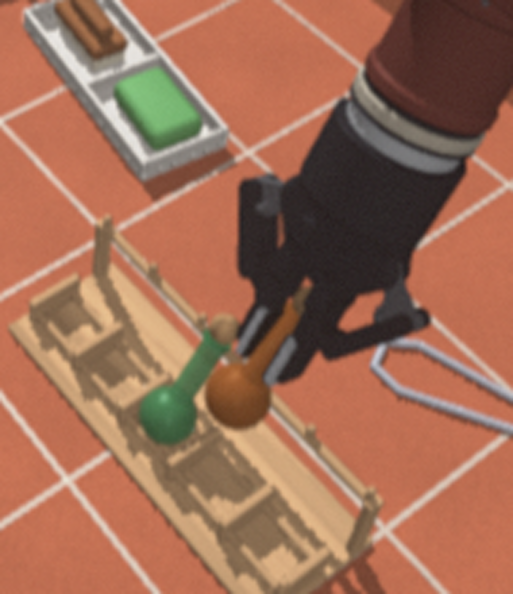

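```bash
cat >> h.py <<'E'
def seat(i,g,y,off):
    lower(i,g,y,(.008,.004,.003,.002,.001,0,-.001,-.002),off=off)
    f=lambda:(arm.pause(.2),np.mean([(arm.pause(.02),arm.read_ft_force())[1] for _ in range(5)],0))[1]
    base=np.array(arm.read_tool_pos()); q=arm.read_eef_rot(); off2=np.zeros(3)
    for k in range(5):
        F=f(); print("F",np.round(F,1),off2)
        if np.hypot(F[0],F[1])<1.3: break
        off2[:2]+=np.clip(F[:2]*.0006,-.0015,.0015)
        arm.line_to((base+off2).tolist(),velocity=.015)
    return off2
def release(tag):
    arm.move_gripper(.30,20); arm.pause(.3); x=Rn.from_quat(arm.read_eef_rot()).as_matrix()[:,0]; t=arm.read_tool_pos()
    arm.line_to((t-.11*x).tolist(),velocity=.08); t=arm.read_tool_pos(); arm.line_to([t[0],t[1],.32],velocity=.2); shot(tag+"d"); st()
E
python3 - <<'E'
from h import *
g=grasp(-.052); off=np.array([.0015,.0015,0])
carry(2,g,-.052,"f2",off); print(seat(2,g,-.052,off)); shot("f2e")
im=cv2.imread("pics/f2c_side.png"); crop("side",im,180,90,130,120,5,"f2cs"); im=cv2.imread("pics/f2e_side.png"); crop("side",im,180,90,130,120,5,"f2es")
E
```

```text
t 49.19 tcp [0.4877 0.2117 0.1794] F [ 0.4  0.4 -0.1] op 0.182
0.008 [-1.  -1.8 -0. ]
0.004 [-0.7 -1.4 -0.4]
0.003 [-0.7 -1.1  0.4]
0.002 [-0.9 -1.4 -0. ]
0.001 [-1.  -1.   0.6]
0 [-3.2 -1.5  7. ]
F [-2.4  0.1  6.6] [0. 0. 0.]
F [ 0.6 -0.3  2.9] [-1.42055535e-03  3.14808448e-05  0.00000000e+00]
[-1.42055535e-03  3.14808448e-05  0.00000000e+00]
```

View pics/f2es.png

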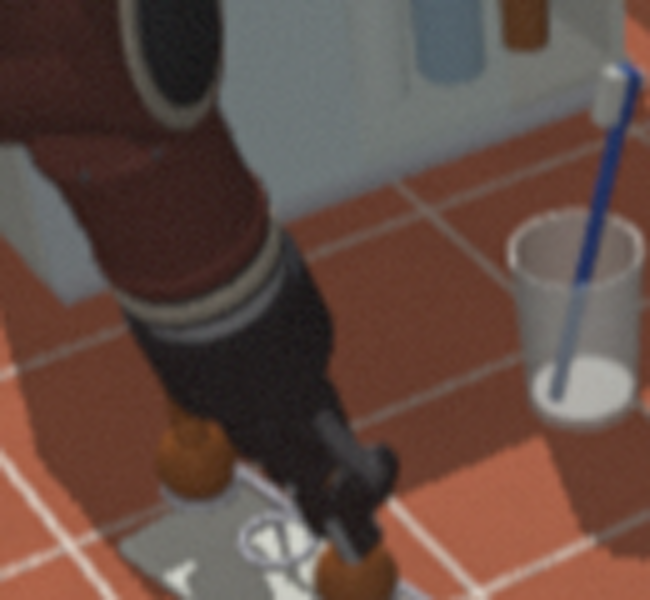

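```bash
python3 - <<'E'
from h import *
release("f2")
im=cv2.imread("pics/f2d_side.png"); crop("side",im,180,110,130,120,5,"f2ds"); im=cv2.imread("pics/f2d_top.png"); crop("top",im,90,200,160,110,5,"f2dt")
crop("side",cv2.imread("pics/f2d_side.png"),310,275,150,150,4,"f2dr")
E
```

```text
t 57.31 tcp [0.4554 0.2054 0.3187] F [ 0.6 -0.2  0.5] op 0.299
```

View pics/f2ds.png

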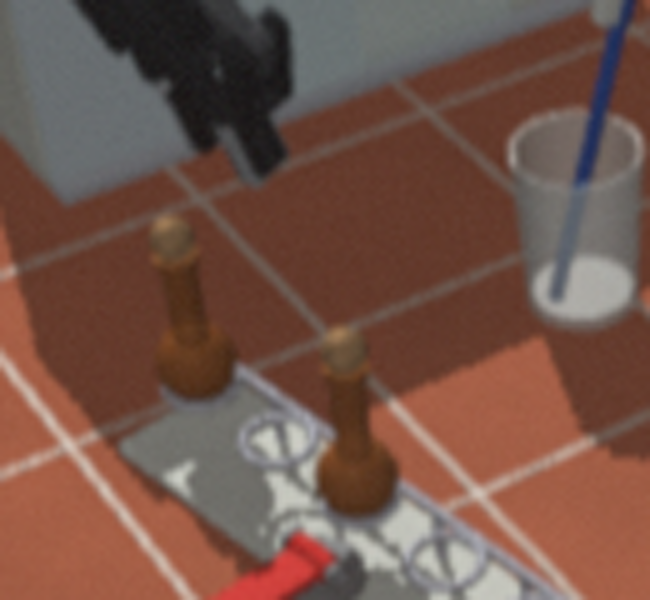

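View pics/f2dt.png

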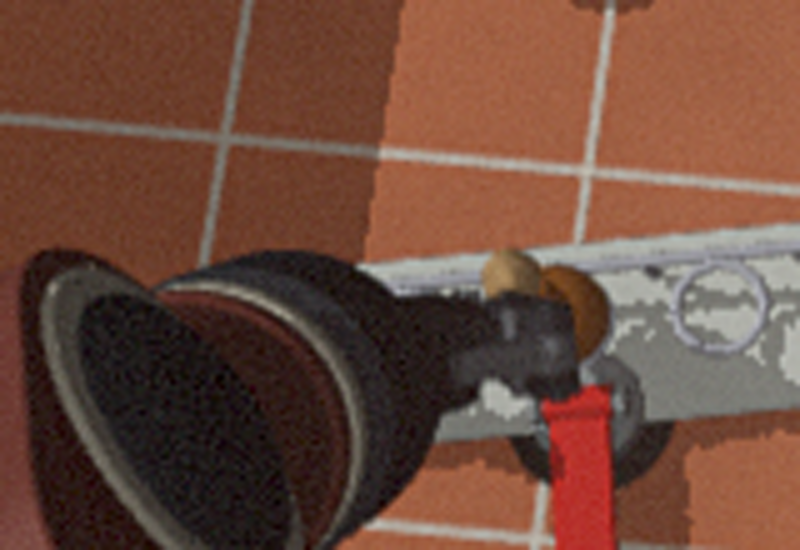

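View pics/f2dr.png

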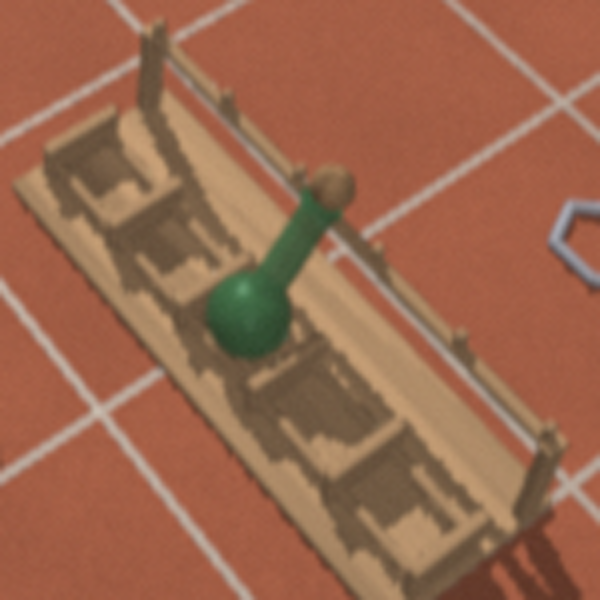

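```bash
python3 - <<'E'
from h import *
crop("top",cv2.imread("pics/f2d_top.png"),355,245,165,80,4.8,"f2drt")
upright((251,292),(389,219),(335,183),(427,80),(305,275),(355,245),1) if 0 else None
c=lambda p,o,k:(np.array(p)+.5)/k-.5+np.array(o)
print(P(rack,(0,0,.0305)),P(rack,(.0476,0,.0872)))
E
```

```text
[ 0.4989623  -0.23962556  0.0305    ] [ 0.54656075 -0.23924159  0.0872    ]
```

View pics/f2drt.png

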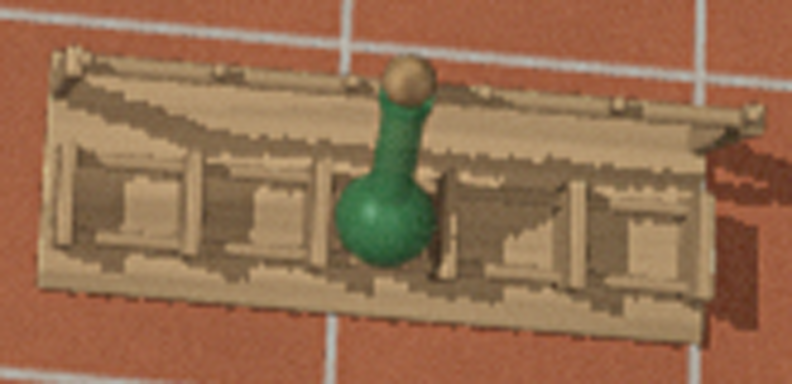

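```bash
python3 - <<'E'
from h import *
c=lambda p,o,k:(np.array(p)+.5)/k-.5+np.array(o)
# before / after with same estimator
b0,_=tri(c((251,292),(305,275),3.7),c((389,219),(355,245),4.8)); k0,_=tri(c((335,183),(305,275),3.7),c((427,80),(355,245),4.8))
b1,e=tri(c((249,313),(310,275),4),c((386,218),(355,245),4.8)); k1,e2=tri(c((330,187),(310,275),4),c((410,80),(355,245),4.8))
print(b0,k0,b1,k1,e,e2); d0=k0-b0; d1=k1-b1
print(np.degrees([np.arctan2(d0[1],d0[0]),np.arctan2(d1[1],d1[0])]),np.degrees([np.arctan2(d[2],np.hypot(*d[:2])) for d in(d0,d1)]))
print(b1-b0)
E
```

```text
[ 0.49802777 -0.24061913  0.03525574] [ 0.54604733 -0.2401052   0.08898908] [ 0.4980439  -0.23917098  0.03570763] [ 0.54504464 -0.23319087  0.09009009] 0.23940577766575188 0.12021405927532669
[0.6131891  7.25103171] [48.21235581 48.93662856]
[1.61256638e-05 1.44815368e-03 4.51894108e-04]
```

```bash
cat > g.py <<'E'
import h
from h import *
r=h.rack.copy(); b=P(r,(0,0,0)); h.rack=np.array([b[0],b[1]+.0014,r[2]+np.radians(6.6)])
h.qR,h.xR=ori(h.rack[2]+np.pi/2,-h.DEL)
E
python3 - <<'E'
from g import *
g=h.pick(0,"f3"); 
im=cv2.imread(f"pics/f3a_side.png"); crop("side",im,330,230,130,130,4.5,"f3as")
im=cv2.imread(f"pics/f3b_side.png"); crop("side",im,310,180,190,220,2.7,"f3bs")
off=np.array([.0005,.0015,0]); h.carry(0,g,0,"f3",off)
crop("side",cv2.imread("pics/f3c_side.png"),220,110,130,150,4,"f3cs")
E
```

```text
t 61.47 tcp [ 0.5441 -0.2327  0.1164] F [ 0.7  0.6 -0.3] op 0.381
t 63.27 tcp [ 0.5434 -0.2325  0.2153] F [-0.   0.  -1.2] op 0.188
t 65.74 tcp [0.5097 0.0938 0.1794] F [ 0.1  0.6 -0.8] op 0.192
```

View pics/f3bs.png

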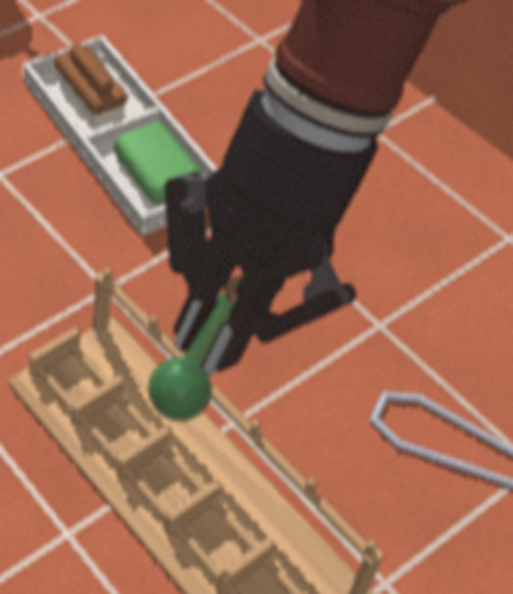

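View pics/f3cs.png

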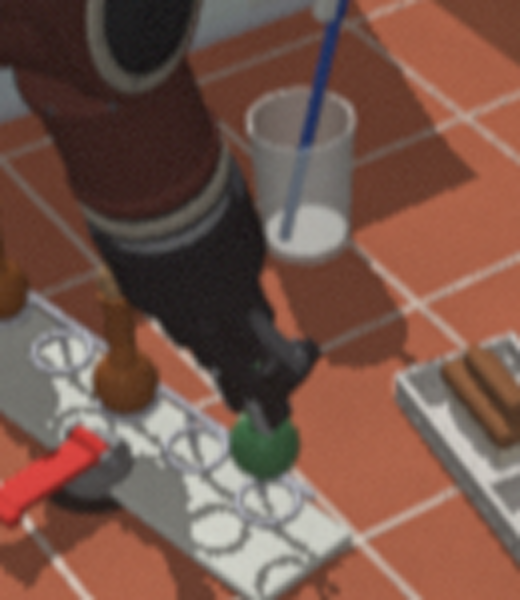

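```bash
python3 - <<'E'
from g import *
g=h.grasp(0); off=np.array([.0005,.0015,0]); print(h.seat(0,g,0,off)); shot("f3e")
h.release("f3"); q=arm.read_eef_rot()
arm.movep([.42,-.25,.35],ori(np.pi/2)[0].tolist()); arm.pause(.3); shot("end"); st()
crop("side",cv2.imread("pics/end_side.png"),190,110,130,120,6,"ends"); crop("top",cv2.imread("pics/end_top.png"),100,130,260,190,3.07,"endt")
E
```

```text
0.008 [ 0.3 -0.   0. ]
0.004 [ 0.2  0.3 -0.1]
0.003 [ 0.3 -0.1 -0.2]
0.002 [ 0.5  0.6 -0.3]
0.001 [ 0.9  0.3 -0.2]
0 [-0.3  0.6  6.1]
F [-1.   0.4  5.4] [0. 0. 0.]
[0. 0. 0.]
t 73.32 tcp [0.4786 0.0877 0.3187] F [-0.2 -0.3 -0.4] op 0.301
t 75.03 tcp [ 0.4202 -0.2496  0.35  ] F [-0.6 -0.4 -0. ] op 0.3
```

View pics/ends.png

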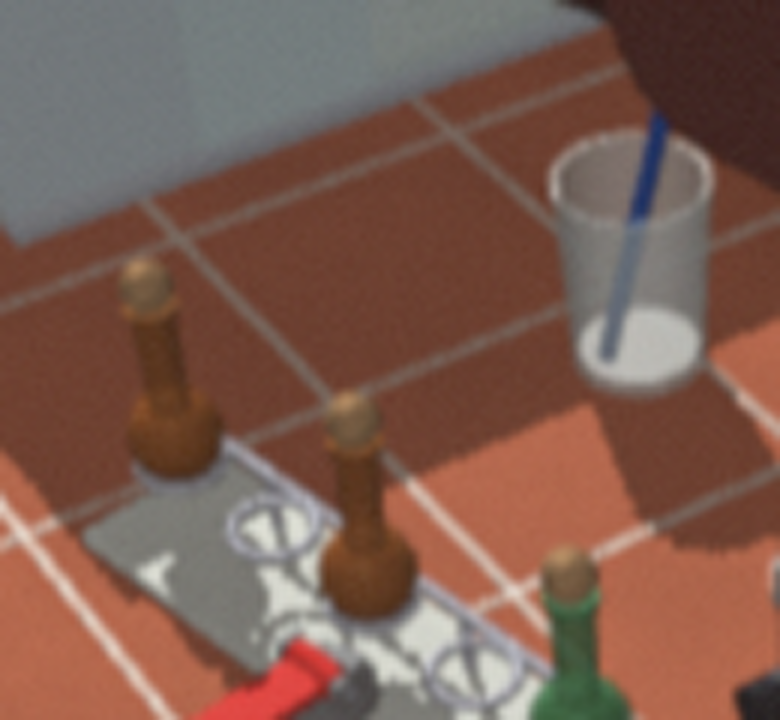

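View pics/endt.png

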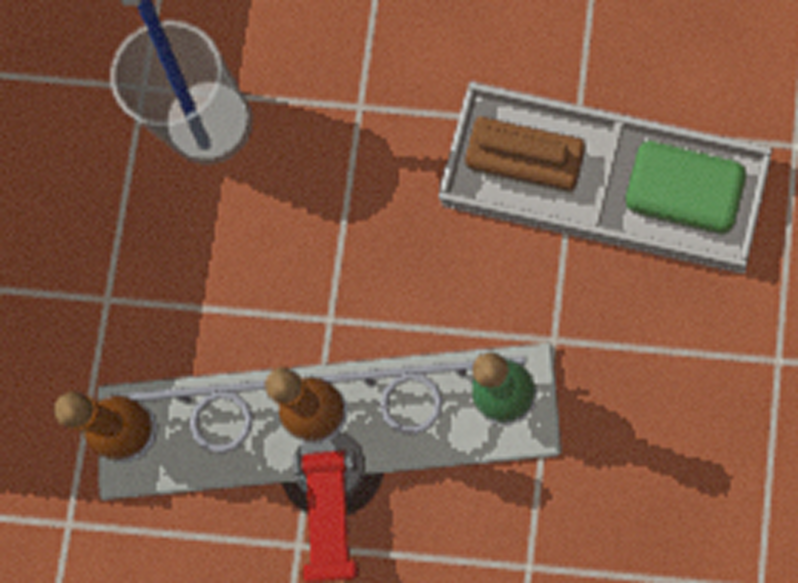

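View pics/end_side.png

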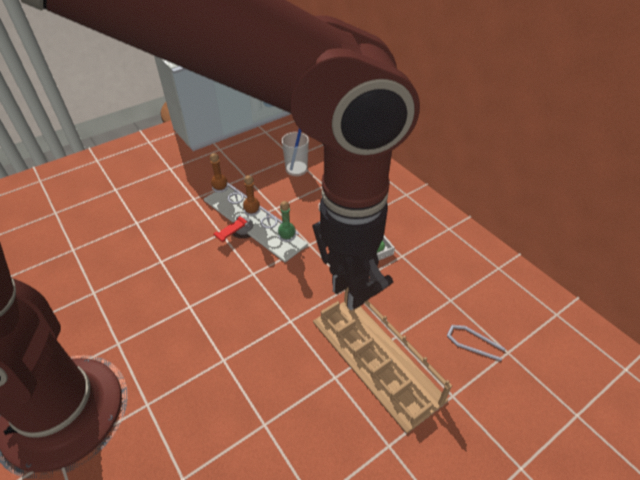

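```bash
python3 - <<'E'
from h import *
crop("side",cv2.imread("pics/end_side.png"),240,190,80,60,8,"ends0"); crop("top",cv2.imread("pics/end_top.png"),120,230,170,90,4.7,"endt0")
E
```

```text
(no output)
```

View pics/ends0.png

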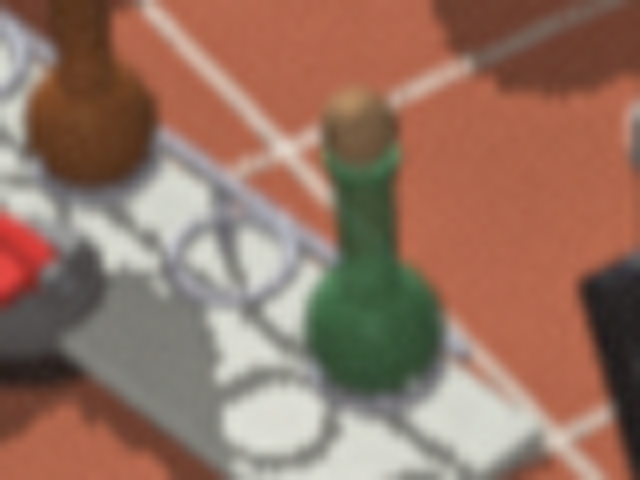

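View pics/endt0.png

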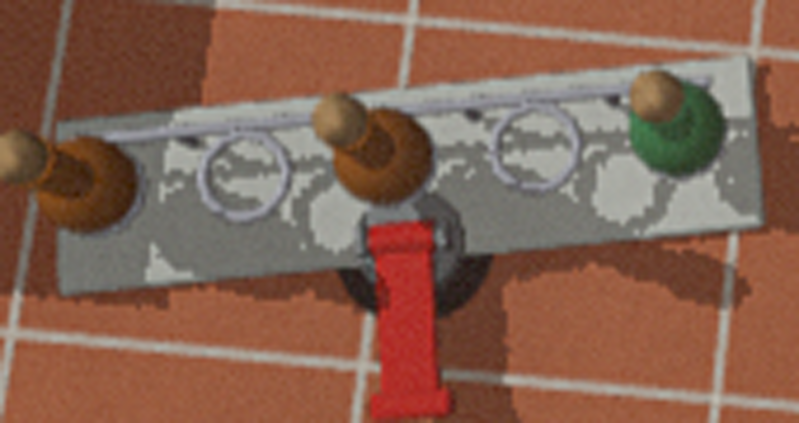

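```bash
python3 - <<'E'
from h import *
c=lambda p,o,k:(np.array(p)+.5)/k-.5+np.array(o)
S6=lambda p:c(p,(190,110),6); S8=lambda p:c(p,(240,190),8); T=lambda p:c(p,(120,230),4.7)
for i,bs,cs,bt,ct in((4,S6((175,433)),S6((147,288)),T((88,185)),T((18,158))),(2,S6((369,570)),S6((353,420)),T((383,157)),T((341,120))),(0,S8((374,328)),S8((360,127)),T((678,126)),T((657,96)))):
    b,e=tri(bs,bt);k,e2=tri(cs,ct);d=k-b
    print(i,RING(i).round(4),b.round(4),d.round(4),np.degrees(np.arctan2(np.hypot(*d[:2]),d[2])).round(1),round(e,1),round(e2,1))
E
```

```text
4 [0.483  0.3317 0.04  ] [0.4832 0.3305 0.0582] [0.0006 0.0017 0.0712] 1.5 0.5 0.9
2 [0.5059 0.2139 0.04  ] [0.506  0.2132 0.0582] [0.0028 0.0001 0.0734] 2.2 0.8 0.6
0 [0.5288 0.0962 0.04  ] [0.5294 0.0961 0.056 ] [-0.0003  0.0002  0.0751] 0.3 0.2 0.6
```

```bash
python3 -c "
from h import *
st(); ticket.finish_job()"
```

```text
t 75.03 tcp [ 0.4202 -0.2496  0.35  ] F [-0.6 -0.4 -0. ] op 0.3
the job is handed in; nothing more can be done
```

The job is done and handed in at about 75 s of the 210 s allowed; no verdict was reported.

- **Brush:** I moved it by its rib into the empty half of the dish. It met the floor at the expected height and still lay flat there in the last pictures.
- **Lever:** I pressed it over centre and on to its end stop, with about 22 N on the fingertips. It was level after I let go and still level at the end.
- **Flasks:** Three were in the rack, two brown and one green. After the lever locked I set the browns into rings 4 and 2 and the green into ring 0. I lowered each to light contact (about 5 to 7 N upward) before releasing it.
- **Last checks:** The ball centres lie within about 1.2 mm sideways of the ring centres. The necks measure 0.3 to 2.2° off vertical, about the measuring noise. The ball heights read 2 to 4 mm above nominal; the heights of the flasks still in the rack read a similar 5 mm high, so I take this as measuring bias.
- **One slip:** While I was taking the second brown flask, a finger apparently nudged the green one's neck about 6.6° sideways in its berth. I measured it again, adjusted the grasp and placed it normally.
- **Everything else:** The soap, cup and scraper looked unmoved in the pictures, judged by eye only. The arm ended clear of everything.

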